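Sieve the button sweets out and sort the giant candies

ROBOT

A 7-joint arm with a two-finger parallel gripper is mounted at the origin on the work surface. World frame = base frame: x ahead of the robot, y to its left, z up, the work surface at z = 0. Lengths are in m, angles in degrees, forces in N, time in s.
With the tool pointing down it reaches from about 0.425 to 0.875 m from the base axis. Payload 4.7 kg.
Tool frame: the origin (TCP) lies at the very end of the fingers, on their centre line; the grasp point (between the pads) lies 19 mm behind it; z points along the fingers, y is the line along which they close (so a half turn about z gives the same grasp; the last joint's range is limited). The gripper opens to 87 mm and grips with 3 to 60 N. Pads are 19 mm wide; open, the fingers measure 117 mm over their backs; the gripper's body (75 mm by 190 mm) begins 51 mm behind the grasp point.
Start: joints at [-69.952, 18.392, -4.016, 83.108, 1.295, 78.541, -3.26], TCP at [0.214, 0.614, 0.223] pointing down, gripper open.
Joint ranges: [-163.93, 163.93], [-17.29, 119.83], [-79.2, 71.16], [3.27, 140.29], [-89.18, 269.18], [5.43, 117.66], [-154.24, 154.24]. Speed limits (degrees/s): [147.25, 147.25, 180, 180, 180, 180, 180].

INTERFACE

Orientations are given as [roll, pitch, yaw] about the fixed x, y, z axes, in that order (R = Rz(yaw) Ry(pitch) Rx(roll)).
In Python, from cell import telemetry, cams, env gives the robot as it stands.
- The arm moves only by the tool arm_command, never from a script. Its argument "series" is text: rows parted by semicolons, each of 5 numbers parted by spaces: the shift along the tool's x, y, z in mm, then the turn about the tool's z in rad, then the closure in counts, from 0 (fully open) to 255 (shut). A call has 1 to 20 rows; each row shifts and turns the commanded pose from where the row before left it, along the tool's axes as they then stand; what a row does not reach is not made up. A row lasts 1/12 s, in which the tool goes at most 41.7 mm and 7.16 degrees, less where a joint would pass 70% of its speed; a pose out of reach is approached as far as the arm can. A call is refused whole if a number of a shift passes 41.7 or a number of a turn 0.125, either way. A call with a gripper value outside its range is refused whole. The fingers move at their own pace and stop on an object; "squeeze" is the grip in N (left out, the last holds). Time passes only in rows, so rows that do not move let the fingers close. It gives the time, the measured TCP pose, the force, the opening and the grip force at its end, in the units of the state.
- telemetry.get_obs(): the state, without advancing time (a new reading comes with each control period).
- cams.read_camera(name): name is "side" or "top"; returns the picture (480x640x3 uint8, blue, green, red); there is no depth.
- cams.calibration(name): a dict with "K" (3x3 intrinsics, pixels), "dist" ([k1, k2, p1, p2, k3] as OpenCV has them; the pictures are not rectified), "origin" and "rotation" of the camera in the world. Camera axes: x right, y down, z forward; pixel columns grow to the right and rows downward; lengths in m; the calibration is good to about 2 mm. A picture is of the moment at which its call begins. calibration takes no time and is no camera call.
- env.sign_off(): hands the job in; it is judged then, once.
The state is a dict: "time_s": time; "qpos": joint angles; "joint_velocities": joint speeds; "effort": joint torques, N m; "tool_pos": TCP position; "tool_rot": TCP orientation; "force": force on the tool from outside, world axes, zero at the start; "wrist_torque": the same for the moment, N m; "grip_width": finger opening in m; "grasp_force": force on a finger pad.
Only numpy, scipy, OpenCV 4.12 (cv2) and the standard library are available. Lean on these libraries where they do the work, as an engineer would, in place of code of your own. Each camera call takes 0.05 s, during which the arm holds its last target. There are 200 camera calls.

TASK

Lift the sieve off its wooden board by the handle, hold it level over the aluminium tray and shake it side to side until all the little button sweets have dropped into the tray while the large sweets stay in the sieve. Then set the sieve back on its board, and sort every large sweet, from the sieve and from the counter, putting pumpkins in the orange bin and top hats in the blue bin. Leave the jar and the mug alone.

Things in the scene. Friction and masses are not known exactly. Their poses are not given: they have to be found in the camera images.
- sieve: hand sieve: steel pan with red rim, 200 mm (its x) by 176 mm (its y), 0.26 to 0.40 kg empty, lifted from above by the wooden handle along its middle (x). Origin: centre of the underside of its feet. Heights above that: feet to 14, steel floor 14 to 18, rim walls (4 mm thick) and the low red dividing rib along x (8 mm thick) to 44, handle to 75 mm
- slot_left (a point): middle of one of the sieve's two slots, 39 mm to its +y side, at the floor's upper face. A slot is 26 mm wide (y), runs the pan's full inner length (x), and is crossed by two thin wires; the rest of the floor is solid and its tiny perforations pass nothing. Button sweets start on the solid floor either side of a slot and slide in when shaken briskly along the sieve's y (friction about 0.4)
- slot_right (a point): middle of the sieve's other slot, 39 mm to its -y side, the same size. The large sweets are too big for the slots
- sieve_handle (a point): centre of the top of the sieve's wooden handle, 75 mm above the sieve's origin: the handle is a bar 90 mm long along the sieve's x, 14 mm thick along its y, and stands free of the rib from 44 to 75 mm above the sieve's origin; axes as the sieve's
- board: fixed pale wooden board 230 mm (x) by 210 mm (y), 12 mm thick, lying on the counter; the sieve starts on it and goes back to it. Origin: centre of its underside, z up
- tray: fixed open aluminium catch tray, outside 236 by 236 mm, 40 mm high, walls and floor 5 mm. Origin: centre of its underside, z up
- bin_orange: fixed open orange bin for pumpkins, outside 130 by 130 mm, 36 mm high, walls and floor 5 mm. Origin: centre of its underside, z up
- bin_blue: fixed open blue bin for top hats, outside 130 by 130 mm, 36 mm high, walls and floor 5 mm. Origin: centre of its underside, z up
- pumpkin0: giant candy pumpkin: ribbed orange body 50 mm across and 30 mm high with a flat bottom, on it an upright green stem 22 mm in diameter from 30 to 52 mm height (a good grip). Origin: centre of the underside; z up along the stem. 50 g. Starts in the sieve; may be absent
- pumpkin1: giant candy pumpkin: ribbed orange body 50 mm across and 30 mm high with a flat bottom, on it an upright green stem 22 mm in diameter from 30 to 52 mm height (a good grip). Origin: centre of the underside; z up along the stem. 50 g. Starts in the sieve; may be absent
- pumpkin2: giant candy pumpkin: ribbed orange body 50 mm across and 30 mm high with a flat bottom, on it an upright green stem 22 mm in diameter from 30 to 52 mm height (a good grip). Origin: centre of the underside; z up along the stem. 50 g. Starts on the bare counter
- hat0: giant liquorice top hat: black brim 50 mm across and 12 mm thick with a flat bottom, on it an upright black crown 30 mm in diameter from 12 to 50 mm height (a good grip) with a red band at its foot. Origin: centre of the underside; z up along the crown. 50 g. Starts in the sieve; may be absent
- hat1: giant liquorice top hat: black brim 50 mm across and 12 mm thick with a flat bottom, on it an upright black crown 30 mm in diameter from 12 to 50 mm height (a good grip) with a red band at its foot. Origin: centre of the underside; z up along the crown. 50 g. Starts in the sieve; may be absent
- hat2: giant liquorice top hat: black brim 50 mm across and 12 mm thick with a flat bottom, on it an upright black crown 30 mm in diameter from 12 to 50 mm height (a good grip) with a red band at its foot. Origin: centre of the underside; z up along the crown. 50 g. Starts on the bare counter
- button0: yellow button sweet, a round disc 20 mm in diameter and 9 mm thick, 10 g. Origin: centre of its underside as it starts, z its axis. Starts in the sieve; may be absent
- button1: green button sweet, a round disc 20 mm in diameter and 9 mm thick, 10 g. Origin: centre of its underside as it starts, z its axis. Starts in the sieve; may be absent
- button2: red button sweet, a round disc 20 mm in diameter and 9 mm thick, 10 g. Origin: centre of its underside as it starts, z its axis. Starts in the sieve; may be absent
- button3: yellow button sweet, a round disc 20 mm in diameter and 9 mm thick, 10 g. Origin: centre of its underside as it starts, z its axis. Starts in the sieve; may be absent
- button4: green button sweet, a round disc 20 mm in diameter and 9 mm thick, 10 g. Origin: centre of its underside as it starts, z its axis. Starts in the sieve; may be absent
- button5: red button sweet, a round disc 20 mm in diameter and 9 mm thick, 10 g. Origin: centre of its underside as it starts, z its axis. Starts in the sieve; may be absent
- jar: bystander: closed glass sweet jar with dark red lid, 80 mm across, about 115 mm high. Origin: centre of its underside
- mug: bystander: blue mug, 76 mm across, 85 mm high, with a handle. Origin: centre of its underside
There are look-alikes about, which are no part of the job. What is shaped like the pumpkin1 but pink or turquoise is not meant.

How it is judged (in metres and radians):
On the way, in this order (a step that is already met when the one before it is completed fails the run):
1. the sieve, with its large sweets in it, is lifted and held over the tray (horizontal distance between sieve and tray below 0.08 m and height (world z) of sieve above 0.03 m and x of pumpkin0 in the frame of sieve between -0.097 and 0.097 m and y of pumpkin0 in the frame of sieve between -0.086 and 0.086 m and z of pumpkin0 in the frame of sieve between 0 and 0.06 m and x of pumpkin1 in the frame of sieve between -0.097 and 0.097 m and y of pumpkin1 in the frame of sieve between -0.086 and 0.086 m and z of pumpkin1 in the frame of sieve between 0 and 0.06 m and x of hat0 in the frame of sieve between -0.097 and 0.097 m and y of hat0 in the frame of sieve between -0.086 and 0.086 m and z of hat0 in the frame of sieve between 0 and 0.06 m and x of hat1 in the frame of sieve between -0.097 and 0.097 m and y of hat1 in the frame of sieve between -0.086 and 0.086 m and z of hat1 in the frame of sieve between 0 and 0.06 m), for 0.1 s.
2. all button sweets lie in the tray while the sieve is held above it with all its large sweets in it (height (world z) of sieve above 0.03 m and horizontal distance between sieve and tray below 0.12 m and x of button0 in the frame of tray between -0.115 and 0.115 m and y of button0 in the frame of tray between -0.115 and 0.115 m and z of button0 in the frame of tray between -0.005 and 0.035 m and x of button1 in the frame of tray between -0.115 and 0.115 m and y of button1 in the frame of tray between -0.115 and 0.115 m and z of button1 in the frame of tray between -0.005 and 0.035 m and x of button2 in the frame of tray between -0.115 and 0.115 m and y of button2 in the frame of tray between -0.115 and 0.115 m and z of button2 in the frame of tray between -0.005 and 0.035 m and x of button3 in the frame of tray between -0.115 and 0.115 m and y of button3 in the frame of tray between -0.115 and 0.115 m and z of button3 in the frame of tray between -0.005 and 0.035 m and x of button4 in the frame of tray between -0.115 and 0.115 m and y of button4 in the frame of tray between -0.115 and 0.115 m and z of button4 in the frame of tray between -0.005 and 0.035 m and x of button5 in the frame of tray between -0.115 and 0.115 m and y of button5 in the frame of tray between -0.115 and 0.115 m and z of button5 in the frame of tray between -0.005 and 0.035 m and x of pumpkin0 in the frame of sieve between -0.097 and 0.097 m and y of pumpkin0 in the frame of sieve between -0.086 and 0.086 m and z of pumpkin0 in the frame of sieve between 0 and 0.06 m and x of pumpkin1 in the frame of sieve between -0.097 and 0.097 m and y of pumpkin1 in the frame of sieve between -0.086 and 0.086 m and z of pumpkin1 in the frame of sieve between 0 and 0.06 m and x of hat0 in the frame of sieve between -0.097 and 0.097 m and y of hat0 in the frame of sieve between -0.086 and 0.086 m and z of hat0 in the frame of sieve between 0 and 0.06 m and x of hat1 in the frame of sieve between -0.097 and 0.097 m and y of hat1 in the frame of sieve between -0.086 and 0.086 m and z of hat1 in the frame of sieve between 0 and 0.06 m), for 0.1 s.
3. the sieve stands on its board again, let go (horizontal distance between sieve and board below 0.05 m and z of sieve in the frame of board below 0.022 m and angle between sieve's own z axis and vertical below 0.1 rad and linear speed of sieve below 0.05 m/s and contact force between the fingers and sieve below 0.5 N), for 0.2 s.
At the end, for the whole second after the job is handed in: The sieve stands level on its board (centres within 50 mm, let go, at rest); every button sweet lies in the tray; every pumpkin lies in the orange bin and every top hat in the blue bin, at rest, in any pose (all of step 3 and x of button0 in the frame of tray between -0.115 and 0.115 m and y of button0 in the frame of tray between -0.115 and 0.115 m and z of button0 in the frame of tray between -0.005 and 0.035 m and x of button1 in the frame of tray between -0.115 and 0.115 m and y of button1 in the frame of tray between -0.115 and 0.115 m and z of button1 in the frame of tray between -0.005 and 0.035 m and x of button2 in the frame of tray between -0.115 and 0.115 m and y of button2 in the frame of tray between -0.115 and 0.115 m and z of button2 in the frame of tray between -0.005 and 0.035 m and x of button3 in the frame of tray between -0.115 and 0.115 m and y of button3 in the frame of tray between -0.115 and 0.115 m and z of button3 in the frame of tray between -0.005 and 0.035 m and x of button4 in the frame of tray between -0.115 and 0.115 m and y of button4 in the frame of tray between -0.115 and 0.115 m and z of button4 in the frame of tray between -0.005 and 0.035 m and x of button5 in the frame of tray between -0.115 and 0.115 m and y of button5 in the frame of tray between -0.115 and 0.115 m and z of button5 in the frame of tray between -0.005 and 0.035 m and x of pumpkin0 in the frame of bin_orange between -0.06 and 0.06 m and y of pumpkin0 in the frame of bin_orange between -0.06 and 0.06 m and z of pumpkin0 in the frame of bin_orange between -0.005 and 0.06 m and linear speed of each of pumpkin0, pumpkin1, pumpkin2, hat0, hat1, hat2 below 0.05 m/s and x of pumpkin1 in the frame of bin_orange between -0.06 and 0.06 m and y of pumpkin1 in the frame of bin_orange between -0.06 and 0.06 m and z of pumpkin1 in the frame of bin_orange between -0.005 and 0.06 m and x of pumpkin2 in the frame of bin_orange between -0.06 and 0.06 m and y of pumpkin2 in the frame of bin_orange between -0.06 and 0.06 m and z of pumpkin2 in the frame of bin_orange between -0.005 and 0.06 m and x of hat0 in the frame of bin_blue between -0.06 and 0.06 m and y of hat0 in the frame of bin_blue between -0.06 and 0.06 m and z of hat0 in the frame of bin_blue between -0.005 and 0.06 m and x of hat1 in the frame of bin_blue between -0.06 and 0.06 m and y of hat1 in the frame of bin_blue between -0.06 and 0.06 m and z of hat1 in the frame of bin_blue between -0.005 and 0.06 m and x of hat2 in the frame of bin_blue between -0.06 and 0.06 m and y of hat2 in the frame of bin_blue between -0.06 and 0.06 m and z of hat2 in the frame of bin_blue between -0.005 and 0.06 m); the robot touches nothing.
It fails at once if the sieve is tipped more than about 29 degrees (angle between sieve's own z axis and vertical above 0.5 rad).
It fails at once if the jar or the mug is pushed more than 30 mm or tipped (distance of any of jar, mug from where it was at the start of the episode above 0.03 m or angle between any of jar, mug's own z axis and vertical above 0.4 rad).
Of pumpkin0, pumpkin1, hat0, hat1 only 3 to 4 are there at a start; the rules pass over those that are not, and their reading is None.
Of button0, button1, button2, button3, button4, button5 only 3 to 6 are there at a start; the rules pass over those that are not, and their reading is None.
At some moment in a run one of pumpkin2, hat2 may be knocked a few centimetres aside while the robot is not near it.
It also fails if it takes over 208 s, if anything falls off the work surface, if the arm or the gripper's body presses on something with over 40 N, if the wrist force passes 120 N, or if a joint passes its speed limit or range.

## Working session

There is one attempt and no reset: what is moved stays moved. The work goes in short steps, Python scripts to look and compute and a tool call to move; the robot and the scene stay as the last step left them, time stands still between calls to the robot, and variables do not carry over. Pictures are saved under pics/ and viewed, at most 14 in all, crops included, and the job is handed in when it is done.

Besides the shell and the picture viewer there is one more tool, called after "Request:" as name(argument=value, ...), one argument or row to a line, values as JSON. arm_command: Moves the arm, as the interface text tells. Its arguments: {"type":"object","properties":{"series":{"type":"string"},"squeeze":{"type":"number"}},"required":["series"]}

```bash
mkdir -p pics; ls; python3 - <<'E'
from cell import telemetry,cams,env
import cv2
print(telemetry.get_obs())
for n in("top","side"):
    cv2.imwrite(f"pics/{n}0.png",cams.read_camera(n)); print(cams.calibration(n))
E
```

```text
pics
{'time_s': 0.0, 'qpos': array([-69.95091194,  18.4400434 ,  -4.0151383 ,  83.17583076,
         1.29226749,  78.54065325,  -3.26176289]), 'joint_velocities': array([-0.04782594,  0.0666967 ,  0.05767495,  0.13287313, -0.06888087,
       -0.09289852,  0.06872544]), 'effort': array([-1.03012204e-03, -4.91288996e+01, -4.04271148e-01, -3.12518191e+01,
       -6.39419211e-02,  4.39458154e-02,  2.20283305e-04]), 'tool_pos': array([0.21405567, 0.61314674, 0.22144216]), 'tool_rot': array([-1.79888564e+02,  3.24551596e-03,  1.60758004e+02]), 'force': array([-0.17753156, -1.1403772 ,  0.04027493]), 'wrist_torque': array([ 0.01404219, -0.00554933, -0.01984499]), 'grasp_force': 0.0, 'grip_width': 0.0866439051362733}
{'K': array([[523.5764575 ,   0.        , 310.92852829],
       [  0.        , 523.5764575 , 249.58738042],
       [  0.        ,   0.        ,   1.        ]]), 'dist': array([0.02283155, 0.        , 0.        , 0.        , 0.        ]), 'origin': array([ 0.41217479, -0.01087238,  1.06628661]), 'rotation': array([-172.56295754,    0.40209514,  -90.40672947])}
{'K': array([[446.23786586,   0.        , 315.0799441 ],
       [  0.        , 446.23786586, 246.54506397],
       [  0.        ,   0.        ,   1.        ]]), 'dist': array([-0.03323839,  0.        ,  0.        ,  0.        ,  0.        ]), 'origin': array([ 0.11808378, -0.45000135,  0.63902032]), 'rotation': array([-131.36115712,    0.50714055,  -44.47731954])}
```

View pics/top0.png

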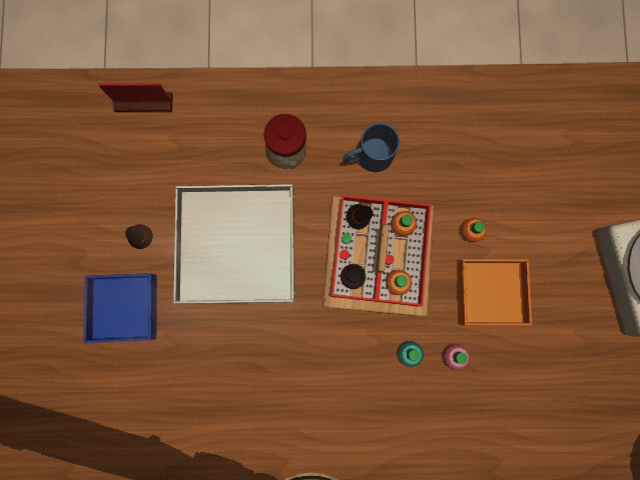

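View pics/side0.png

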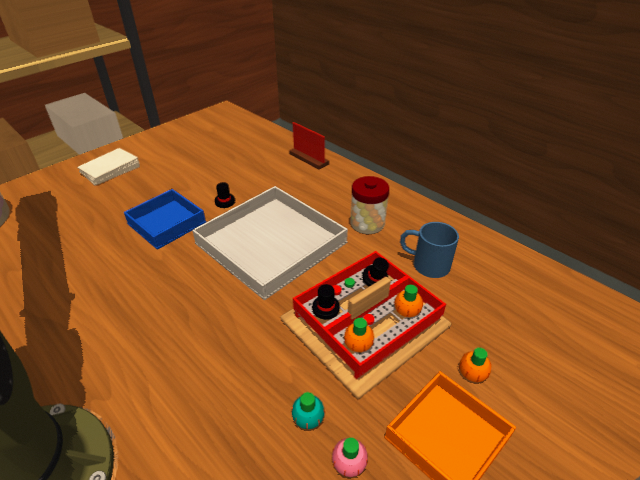

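The top view has x going up the picture and y going left. It shows:
- Sieve on its board around (383,253), handle about (382,247).
- Tray (235,245), orange bin (495,293), blue bin (120,308).
- In the sieve: hats (359,216) and (353,276), pumpkins (404,221) and (399,281), buttons near (347,239), (344,255) and (389,260).
- On the counter: pumpkin2 (474,229), hat2 (139,236).

Look-alikes: turquoise pumpkin (410,354) and pink pumpkin (456,357), neither wanted. The red sign and the shadows are also not targets. Next I'll take close measurements.

```bash
cat > h.py <<'E'
import numpy as np, cv2
from scipy.spatial.transform import Rotation as R
from cell import telemetry,cams,env
def cal(n):
    c=cams.calibration(n); return c["K"],c["dist"],c["origin"],R.from_euler("xyz",c["rotation"],degrees=True).as_matrix()
def px2w(n,px,z):
    K,d,o,Rm=cal(n)
    u=cv2.undistortPoints(np.array(px,float).reshape(-1,1,2),K,d).reshape(-1,2)
    v=np.c_[u,np.ones(len(u))]@Rm.T
    return o+v*((z-o[2])/v[:,2])[:,None]
def proj(n,P):
    K,d,o,Rm=cal(n)
    return cv2.projectPoints((np.array(P,float).reshape(-1,3)-o)@Rm,np.zeros(3),np.zeros(3),K,d)[0].reshape(-1,2)
def blobs(im,lo,hi,amin=20):
    m=cv2.inRange(cv2.cvtColor(im,cv2.COLOR_BGR2HSV),lo,hi)
    n,_,s,c=cv2.connectedComponentsWithStats(m)
    return [(c[i].round(1),s[i]) for i in range(1,n) if s[i,4]>=amin]
def crop(n,name,x0,y0,x1,y1,k,im=None):
    im=cams.read_camera(n) if im is None else im
    cv2.imwrite(name,cv2.resize(im[y0:y1,x0:x1],None,fx=k,fy=k,interpolation=cv2.INTER_CUBIC)); return im
E
python3 - <<'E'
from h import *
im=cv2.imread("pics/top0.png")
crop("top","pics/c0.png",320,190,445,320,4.6,im)
np.set_printoptions(precision=4,suppress=True)
for nm,lo,hi,z in[("greens(stem z~.082 sieve,.052 counter)",(40,120,60),(75,255,255),.082),("red",(0,180,90),(3,255,255),.056),("orange",(8,200,180),(14,255,255),.036),("blue",(112,180,60),(125,255,255),.036)]:
    print(nm)
    for c,s in blobs(im,lo,hi,12): 
        print(c,s,px2w("top",c,z)[0][:2],px2w("top",c,.052)[0][:2])
# corners guess
print("tray",px2w("top",[(176,186),(293,185),(294,302),(174,303)],.04))
print("or",px2w("top",[(458,260),(528,260),(531,325),(462,325)],.036))
print("bl",px2w("top",[(85,275),(155,274),(156,341),(84,342)],.036))
print("board",px2w("top",[(333,197),(428,315),(325,306)],.012))
E
```

```text
greens(stem z~.082 sieve,.052 counter)
[406.5 219.7] [401 215  12  11  92] [ 0.5967 -0.1874] [ 0.6023 -0.1928]
[478.8 226.4] [474 222  11  10  86] [ 0.5825 -0.3238] [ 0.5877 -0.3334]
[346.  238.2] [342 234   9   9  64] [ 0.562  -0.0717] [ 0.5666 -0.0735]
[401.2 280.8] [396 276  11  11  98] [ 0.4802 -0.1739] [ 0.4823 -0.1789]
[413.6 355. ] [408 350  12  11 102] [ 0.3434 -0.1926] [ 0.3413 -0.1981]
[460.9 357.7] [456 353  11  10  90] [ 0.3382 -0.279 ] [ 0.3359 -0.2872]
red
[128.8  84.5] [ 98  84  62   2 118] [0.8841 0.3616] [0.8859 0.363 ]
[284.9 134.6] [ 265  114   40   40 1005] [0.7766 0.0457] [0.7781 0.046 ]
[383.6 249.3] [331 195 100 111 953] [ 0.5435 -0.1459] [ 0.5441 -0.1465]
[344.  254.3] [340 250   9   9  63] [ 0.5344 -0.0689] [ 0.5348 -0.0691]
[389.1 259.2] [386 255   7   9  52] [ 0.5241 -0.1561] [ 0.5245 -0.1567]
orange
blue
tray [[0.6772 0.2655 0.04  ]
 [0.6773 0.0305 0.04  ]
 [0.4433 0.0291 0.04  ]
 [0.4432 0.2633 0.04  ]]
or [[ 0.5237 -0.2945  0.036 ]
 [ 0.5226 -0.4312  0.036 ]
 [ 0.3962 -0.4291  0.036 ]
 [ 0.3969 -0.2966  0.036 ]]
bl [[0.4998 0.4408 0.036 ]
 [0.5006 0.3033 0.036 ]
 [0.3704 0.2971 0.036 ]
 [0.3698 0.4361 0.036 ]]
board [[ 0.6585 -0.0506  0.012 ]
 [ 0.4166 -0.2367  0.012 ]
 [ 0.4357 -0.0318  0.012 ]]
```

View pics/c0.png

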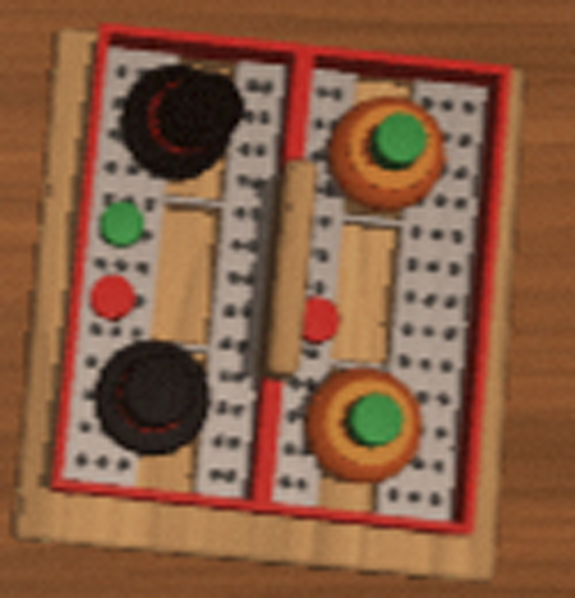

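The crop confirms two black hats, at crop (180,120) and (152,397), and two orange pumpkins, at (387,150) and (362,425). There are three buttons: green (122,224), red (112,298) and red (320,320). The handle top runs from (303,162) to (283,375).

```bash
python3 - <<'E'
from h import *
np.set_printoptions(precision=4,suppress=True)
f=lambda p:[(320+a/4.6,190+b/4.6) for a,b in p]
C=px2w("top",f([(103,27),(510,68),(470,530),(55,487)]),.056); print(C,"centre",C.mean(0))
print("sides",np.linalg.norm(C-np.roll(C,-1,0),axis=1))
v=(C[0]+C[1]-C[2]-C[3]); print("yaw",np.degrees(np.arctan2(v[1],v[0])))
H=px2w("top",f([(300,165),(283,373)]),.087); print("handle",H,H.mean(0),np.linalg.norm(H[0]-H[1]),np.degrees(np.arctan2(*(H[0]-H[1])[1::-1])))
print("board",px2w("top",f([(58,30),(15,538),(493,578),(522,68)]),.012), px2w("top",f([(58,30),(15,538),(493,578),(522,68)]),.012).mean(0))
print("hats top z.080",px2w("top",f([(205,105),(152,392)]),.080))
print("buttons z.039",px2w("top",f([(122,224),(112,298),(320,320)]),.039))
im=cv2.imread("pics/side0.png")
# side check: project handle corners
print("proj side handle",proj("side",H))
for c,s in blobs(im,(40,120,60),(75,255,255),40): print(c,s,px2w("side",c,.076)[0],px2w("side",c,.046)[0])
E
python3 - <<'E'
import sys;sys.path.insert(0,'.')
from h import *
crop("side","pics/c1.png",270,240,460,400,4,cv2.imread("pics/side0.png"))
E
```

```text
[[ 0.6504 -0.0675  0.056 ]
 [ 0.6309 -0.2407  0.056 ]
 [ 0.435  -0.2169  0.056 ]
 [ 0.454  -0.0445  0.056 ]] centre [ 0.5426 -0.1424  0.056 ]
sides [0.1743 0.1973 0.1734 0.1977]
yaw -6.798851059647631
handle [[ 0.5842 -0.146   0.087 ]
 [ 0.4984 -0.1369  0.087 ]] [ 0.5413 -0.1414  0.087 ] 0.08635170512016652 -6.046511771325344
board [[ 0.6596 -0.0498  0.012 ]
 [ 0.4339 -0.0283  0.012 ]
 [ 0.4153 -0.2351  0.012 ]
 [ 0.6403 -0.256   0.012 ]] [ 0.5373 -0.1423  0.012 ]
hats top z.080 [[ 0.6111 -0.1081  0.08  ]
 [ 0.4916 -0.084   0.08  ]]
buttons z.039 [[ 0.5675 -0.0753  0.039 ]
 [ 0.5354 -0.0705  0.039 ]
 [ 0.5253 -0.1594  0.039 ]]
proj side handle [[386.9645 277.9251]
 [349.7064 301.5218]]
[349.3 282.3] [345 278  10  10  79] [ 0.5386 -0.1001  0.076 ] [ 0.561  -0.0814  0.046 ]
[410.2 292.3] [404 285  13  16 171] [ 0.5945 -0.1897  0.076 ] [ 0.6199 -0.1758  0.046 ]
[359.5 326. ] [354 318  13  17 189] [ 0.4786 -0.1764  0.076 ] [ 0.4978 -0.1618  0.046 ]
[479.  356.2] [472 348  15  18 207] [ 0.5619 -0.3406  0.076 ] [ 0.5856 -0.3348  0.046 ]
[307.2 401.6] [300 392  15  20 244] [ 0.3292 -0.2125  0.076 ] [ 0.3404 -0.1998  0.046 ]
[350.5 447.7] [343 438  16  21 270] [ 0.3239 -0.2974  0.076 ] [ 0.3349 -0.2892  0.046 ]
```

View pics/c1.png

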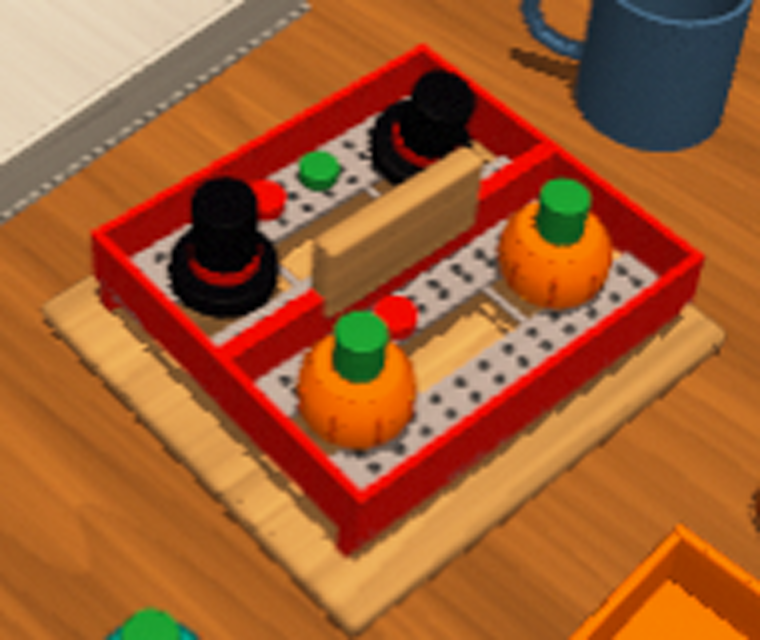

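Sieve centre is (0.542,-0.142) with yaw about -6.5°. The measured sides are 174×197 mm against 176×200 given, so the fit holds. The side view shows the same items and no further buttons. Next is a small planner that prints shifts in tool axes.

```bash
cat > plan.py <<'E'
import sys
from h import *
def plan(wps,step=30):
    """wps: x y z yaw(tool yaw deg); prints shift in tool axes per leg (turn first)"""
    o=telemetry.get_obs(); p=o["tool_pos"]; r=o["tool_rot"]
    print("t %.2f"%o["time_s"],p.round(4),r.round(2),"w %.4f f %.1f"%(o["grip_width"],o["grasp_force"]),o["force"].round(1),"q",o["qpos"].round(0))
    Rm=R.from_euler("xyz",r,degrees=True); yaw=r[2]
    for w in wps:
        dy=(w[3]-yaw+180)%360-180; turn=-np.radians(dy); yaw=w[3]
        Rt=R.from_euler("xyz",[180,0,yaw],degrees=True)
        d=Rt.inv().apply(np.array(w[:3])-p)*1000; p=np.array(w[:3])
        n=max(1,int(np.ceil(np.linalg.norm(d)/step)))
        print("to",w,"turn %.3f"%turn,"shift",d.round(1),"= %d x"%n,(d/n).round(2))
if __name__=="__main__":
    plan([[float(v) for v in a.split(",")] for a in sys.argv[2:]],float(sys.argv[1]))
E
python3 plan.py 32 0.5,0.3,0.22,173.5 0.542,-0.142,0.2,173.5 0.542,-0.142,0.061,173.5
```

```text
t 0.10 [0.2141 0.6132 0.2216] [-1.7990e+02  1.0000e-02  1.6076e+02] w 0.0869 f 0.0 [-0.6 -0.6 -0.2] q [-70.  18.  -4.  83.   1.  79.  -3.]
to [0.5, 0.3, 0.22, 173.5] turn -0.222 shift [-319.5 -278.8    1.6] = 14 x [-22.82 -19.92   0.11]
to [0.542, -0.142, 0.2, 173.5] turn -0.000 shift [ -91.8 -434.4   20. ] = 14 x [ -6.55 -31.03   1.43]
to [0.542, -0.142, 0.061, 173.5] turn -0.000 shift [  0.  -0. 139.] = 5 x [ 0.  -0.  27.8]
```

Request:
arm_command(
  series="0 0 0 -0.111 0; 0 0 0 -0.111 0; -22.8 -19.9 0 0 0; -22.8 -19.9 0 0 0; -22.8 -19.9 0 0 0; -22.8 -19.9 0 0 0; -22.8 -19.9 0 0 0; -22.8 -19.9 0 0 0; -22.8 -19.9 0 0 0; -22.8 -19.9 0 0 0; -22.8 -19.9 0 0 0; -22.8 -19.9 0 0 0; -22.8 -19.9 0 0 0; -22.8 -19.9 0 0 0; -22.8 -19.9 0 0 0; -22.8 -19.9 0 0 0; 0 0 0 0 0",
  squeeze=40,
)

```text
time_s: 1.52
tool_pos: [0.5046, 0.2931, 0.2222]
tool_rot: [-179.8, 0.2, 172.9]
force: [0.5, -1.5, -1.6]
grip_width: 0.0867
grasp_force: 0.0
```

Request:
arm_command(
  series="-6.5 -31 1 0 0; -6.5 -31 1 0 0; -6.5 -31 1 0 0; -6.5 -31 1 0 0; -6.5 -31 1 0 0; -6.5 -31 1 0 0; -6.5 -31 1 0 0; -6.5 -31 1 0 0; -6.5 -31 1 0 0; -6.5 -31 1 0 0; -6.5 -31 1 0 0; -6.5 -31 1 0 0; -6.5 -31 1 0 0; -6.5 -31 1 0 0; 0 0 0 0 0; 0 0 0 0 0",
)

```text
time_s: 2.85
tool_pos: [0.5402, -0.1431, 0.2081]
tool_rot: [-180.0, -0.0, 173.2]
force: [0.3, 1.3, 0.1]
grip_width: 0.0871
grasp_force: 0.0
```

```bash
python3 plan.py 20 0.542,-0.142,0.1,173.5 0.542,-0.142,0.061,173.5
```

```text
t 2.85 [ 0.5402 -0.1431  0.2081] [-1.7997e+02 -5.0000e-02  1.7321e+02] w 0.0871 f 0.0 [0.3 1.3 0.1] q [-15.   8.  30.  98.  -4.  75.  99.]
to [0.542, -0.142, 0.1, 173.5] turn -0.005 shift [ -1.7   1.3 108.1] = 6 x [-0.28  0.22 18.02]
to [0.542, -0.142, 0.061, 173.5] turn -0.000 shift [ 0. -0. 39.] = 2 x [ 0.  -0.  19.5]
```

Request:
arm_command(
  series="-0.3 0.2 18 0 0; -0.3 0.2 18 0 0; -0.3 0.2 18 0 0; -0.3 0.2 18 0 0; -0.3 0.2 18 0 0; -0.3 0.2 18 0 0; 0 0 13 0 0; 0 0 14 0 0; 0 0 14 0 0; 0 0 0 0 0; 0 0 0 0 0; 0 0 0 0 120; 0 0 0 0 180; 0 0 0 0 255; 0 0 0 0 255; 0 0 0 0 255; 0 0 0 0 255; 0 0 0 0 255; 0 0 0 0 255",
  squeeze=50,
)

```text
time_s: 4.43
tool_pos: [0.5428, -0.1399, 0.0596]
tool_rot: [180.0, 0.0, 173.5]
force: [0.0, 0.9, 0.0]
grip_width: 0.0415
grasp_force: 0.0
```

```bash
python3 - <<'E'
from plan import *
plan([])
crop("side","pics/s1.png",220,160,500,400,2.5)
E
```

```text
t 4.43 [ 0.5428 -0.1399  0.0596] [1.7999e+02 1.0000e-02 1.7348e+02] w 0.0415 f 0.0 [0.  0.9 0. ] q [-13.  17.  29. 107.  -9.  58. 103.]
```

View pics/s1.png

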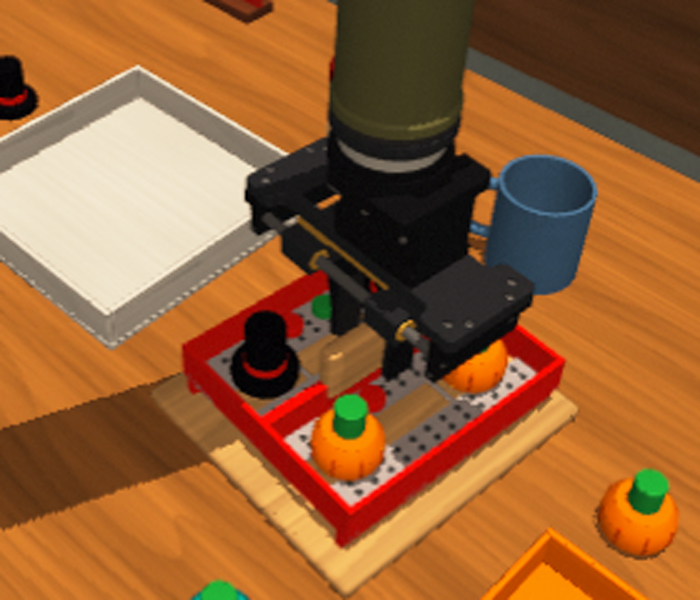

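The fingers straddle the handle and are still closing, with the body clear of the sweets.

Request:
arm_command(
  series="0 0 0 0 255; 0 0 0 0 255; 0 0 0 0 255; 0 0 0 0 255; 0 0 0 0 255; 0 0 0 0 255; 0 0 0 0 255",
)

```text
time_s: 5.07
tool_pos: [0.5427, -0.1401, 0.0595]
tool_rot: [-180.0, -0.0, 173.5]
force: [1.2, -0.5, 0.4]
grip_width: 0.0136
grasp_force: 50.0
```

Request:
arm_command(
  series="0 0 -4 0 255; 0 0 -7 0 255; 0 0 -7 0 255; 0 0 -7 0 255; 0 0 -7 0 255; 0 0 -7 0 255; 0 0 -7 0 255; 0 0 -7 0 255; 0 0 -7 0 255; 0 0 -7 0 255; 0 0 -7 0 255; 0 0 0 0 255",
)

```text
time_s: 6.07
tool_pos: [0.5439, -0.1402, 0.1354]
tool_rot: [180.0, 0.2, 173.5]
force: [0.9, -0.8, -5.1]
grip_width: 0.0137
grasp_force: 50.0
```

```bash
python3 plan.py 12 0.560,0.147,0.135,173.5 0.560,0.147,0.115,173.5;python3 -c "
from h import *
crop('side','pics/s2.png',220,130,500,370,2.5)"
```

```text
t 6.07 [ 0.5439 -0.1402  0.1354] [1.7999e+02 1.7000e-01 1.7348e+02] w 0.0137 f 50.0 [ 0.9 -0.8 -5.1] q [-14.  12.  29. 103.  -6.  66. 101.]
to [0.56, 0.147, 0.135, 173.5] turn -0.000 shift [ 16.5 287.1   0.4] = 24 x [ 0.69 11.96  0.02]
to [0.56, 0.147, 0.115, 173.5] turn -0.000 shift [ 0. -0. 20.] = 2 x [ 0. -0. 10.]
```

View pics/s2.png

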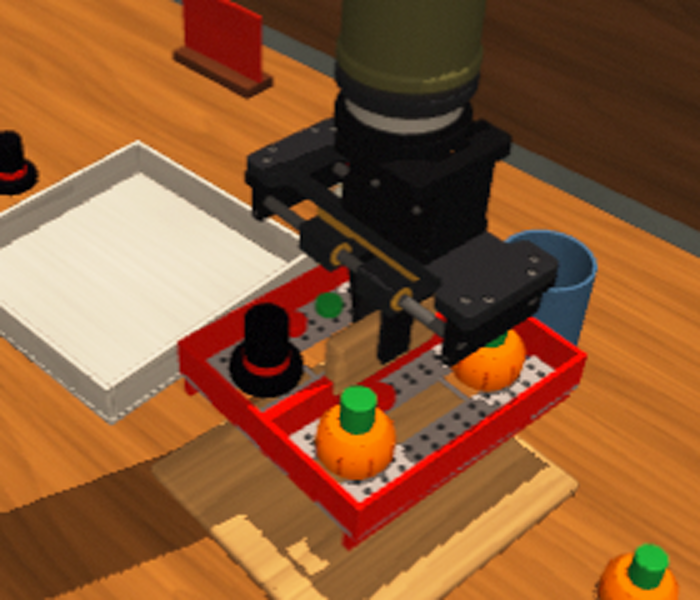

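The sieve is lifted and level with everything still in it. I'll carry it gently to the tray.

Request:
arm_command(
  series="0 3 0 0 255; 1 6 0 0 255; 1 9 0 0 255; 1 12 0 0 255; 1 14 0 0 255; 1 15 0 0 255; 1 15 0 0 255; 1 15 0 0 255; 1 15 0 0 255; 1 15 0 0 255; 1 15 0 0 255; 1 15 0 0 255; 1 15 0 0 255; 1 15 0 0 255; 1 15 0 0 255; 1 15 0 0 255; 1 15 0 0 255; 0 15 0 0 255; 0 13 0 0 255; 0 12 0 0 255",
)

```text
time_s: 7.78
tool_pos: [0.5566, 0.1264, 0.1334]
tool_rot: [180.0, -0.0, 173.6]
force: [1.2, 0.5, -6.3]
grip_width: 0.0131
grasp_force: 50.0
```

Request:
arm_command(
  series="0 10 0 0 255; 0 9 0 0 255; 0 7 0 0 255; 0 5 0 0 255; 0 2 4 0 255; 0 1 6 0 255; 0 0 6 0 255; 0 0 6 0 255; 0 0 3 0 255; 0 0 0 0 255; 0 0 0 0 255",
)

```text
time_s: 8.7
tool_pos: [0.5605, 0.1576, 0.1082]
tool_rot: [-180.0, -0.0, 173.4]
force: [0.7, -0.3, -5.6]
grip_width: 0.0136
grasp_force: 50.0
```

```bash
python3 plan.py 12 0.560,0.147,0.11,173.5
```

```text
t 8.70 [0.5605 0.1576 0.1082] [-1.7998e+02 -3.0000e-02  1.7345e+02] w 0.0136 f 50.0 [ 0.7 -0.3 -5.6] q [-34.  15.  18. 102.  -5.  64.  69.]
to [0.56, 0.147, 0.11, 173.5] turn -0.001 shift [ -0.7 -10.6  -1.8] = 1 x [ -0.66 -10.59  -1.81]
```

I'll shake asymmetrically: gentle ramps, with a sharp reversal at the -y end. All three buttons need to slide towards the sieve's -y to reach a slot.

Request:
arm_command(
  series="0 -4 0 0 255; 0 -8 0 0 255; 0 -14 0 0 255; 0 -18 0 0 255; 0 18 0 0 255; 0 14 0 0 255; 0 8 0 0 255; 0 4 0 0 255; 0 -4 0 0 255; 0 -8 0 0 255; 0 -14 0 0 255; 0 -18 0 0 255; 0 18 0 0 255; 0 14 0 0 255; 0 8 0 0 255; 0 4 0 0 255; 0 0 0 0 255; 0 0 0 0 255",
)

```text
time_s: 10.2
tool_pos: [0.5605, 0.1578, 0.1084]
tool_rot: [-179.9, -0.0, 173.5]
force: [-0.5, -0.5, -5.0]
grip_width: 0.0139
grasp_force: 50.0
```

```bash
python3 -c "
from plan import *
plan([])
a=cams.read_camera('top');b=cams.read_camera('side')
g=lambda im,x,y:cv2.resize(im[y:y+150,x:x+200],None,fx=2,fy=2)
f=np.hstack([g(a,150,170),g(b,190,130)]);cv2.imwrite('pics/k1.png',f)"
```

```text
t 10.20 [0.5605 0.1578 0.1084] [-1.7995e+02 -1.0000e-02  1.7354e+02] w 0.0139 f 50.0 [-0.5 -0.5 -5. ] q [-34.  15.  18. 102.  -5.  64.  69.]
```

View pics/k1.png

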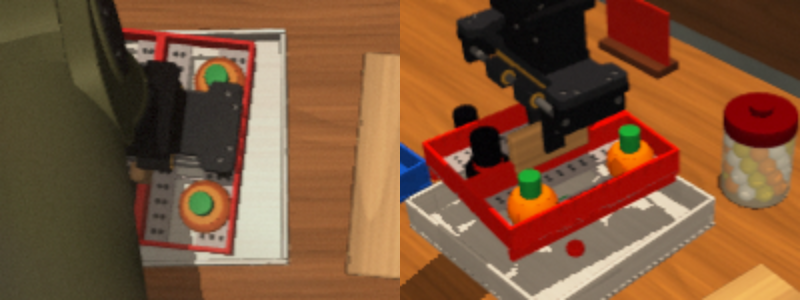

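One red button is down at (575,247). The large sweets are all still in. Shaking again in the same direction.

Request:
arm_command(
  series="0 -4 0 0 255; 0 -8 0 0 255; 0 -14 0 0 255; 0 -20 0 0 255; 0 20 0 0 255; 0 14 0 0 255; 0 8 0 0 255; 0 4 0 0 255; 0 -4 0 0 255; 0 -8 0 0 255; 0 -14 0 0 255; 0 -20 0 0 255; 0 20 0 0 255; 0 14 0 0 255; 0 8 0 0 255; 0 4 0 0 255; 0 0 0 0 255; 0 0 0 0 255",
)

```text
time_s: 11.8
tool_pos: [0.5606, 0.1576, 0.1084]
tool_rot: [-179.9, -0.0, 173.5]
force: [-0.6, -1.1, -5.8]
grip_width: 0.0137
grasp_force: 50.0
```

Request:
arm_command(
  series="0 -3 -3 0 255; 0 -6 -8 0 255; 0 -8 -12 0 255; 0 -8 -15 0 255; 0 -6 -15 0 255; 0 -3 -15 0 255; 0 0 -15 0 255; 0 0 -10 0 255; 0 0 -6 0 255; 0 0 0 0 255; 0 0 0 0 255",
)

```text
time_s: 12.72
tool_pos: [0.5568, 0.124, 0.2076]
tool_rot: [180.0, 0.0, 173.5]
force: [0.3, -1.0, -5.5]
grip_width: 0.0136
grasp_force: 50.0
```

```bash
python3 -c "
from plan import *
plan([])
a=cams.read_camera('top');b=cams.read_camera('side')
for n,im in(('t',a),('s',b)):
  for k,lo,hi in(('g',(40,120,40),(75,255,255)),('r',(0,180,60),(4,255,255))):
    print(n,k,[(list(c),list(s[2:])) for c,s in blobs(im,lo,hi,8)])
g=lambda im,x,y:cv2.resize(im[y:y+190,x:x+200],None,fx=2,fy=2)
f=np.hstack([g(a,150,150),g(b,190,90)]);cv2.imwrite('pics/k2.png',f)"
```

```text
t 12.72 [0.5568 0.124  0.2076] [1.7999e+02 1.0000e-02 1.7348e+02] w 0.0136 f 50.0 [ 0.3 -1.  -5.5] q [-33.   9.  20.  97.  -3.  75.  71.]
t g [([np.float64(271.1), np.float64(195.9)], [np.int32(13), np.int32(13), np.int32(98)]), ([np.float64(477.8), np.float64(227.0)], [np.int32(13), np.int32(11), np.int32(110)]), ([np.float64(263.3), np.float64(268.1)], [np.int32(13), np.int32(13), np.int32(138)]), ([np.float64(413.2), np.float64(354.8)], [np.int32(12), np.int32(12), np.int32(112)]), ([np.float64(460.1), np.float64(357.6)], [np.int32(13), np.int32(10), np.int32(103)])]
t r [([np.float64(137.2), np.float64(92.3)], [np.int32(72), np.int32(19), np.int32(780)]), ([np.float64(284.6), np.float64(133.5)], [np.int32(42), np.int32(40), np.int32(1261)]), ([np.float64(266.2), np.float64(208.3)], [np.int32(66), np.int32(125), np.int32(735)]), ([np.float64(258.2), np.float64(251.5)], [np.int32(9), np.int32(4), np.int32(23)]), ([np.float64(257.0), np.float64(256.4)], [np.int32(5), np.int32(2), np.int32(8)])]
s g [([np.float64(314.0), np.float64(163.0)], [np.int32(11), np.int32(15), np.int32(154)]
[... 668 characters left out ...]
np.int32(5), np.int32(16)]), ([np.float64(368.9), np.float64(180.5)], [np.int32(5), np.int32(6), np.int32(14)]), ([np.float64(382.8), np.float64(182.2)], [np.int32(9), np.int32(8), np.int32(20)]), ([np.float64(356.9), np.float64(187.3)], [np.int32(6), np.int32(8), np.int32(16)]), ([np.float64(380.4), np.float64(186.6)], [np.int32(5), np.int32(4), np.int32(9)]), ([np.float64(368.0), np.float64(191.1)], [np.int32(7), np.int32(8), np.int32(16)]), ([np.float64(380.3), np.float64(190.3)], [np.int32(19), np.int32(9), np.int32(43)]), ([np.float64(259.7), np.float64(236.2)], [np.int32(9), np.int32(8), np.int32(55)]), ([np.float64(277.1), np.float64(253.6)], [np.int32(9), np.int32(8), np.int32(60)])]
```

View pics/k2.png

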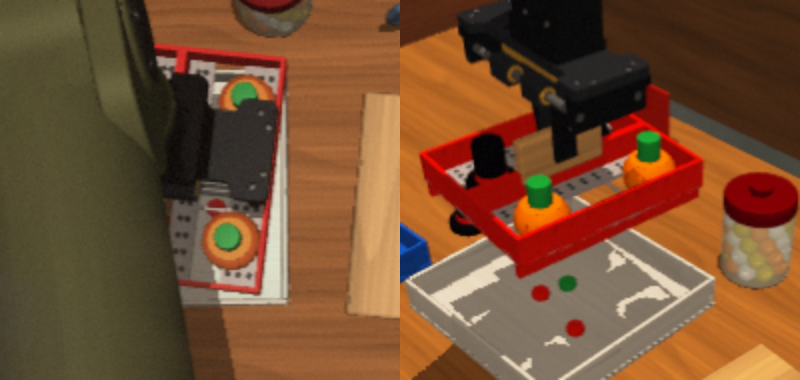

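All three buttons are in the tray: green and two reds, around side pixels (273,231), (260,236) and (277,254). The black shape beside the tray is hat2 on the counter. The sieve now goes back to its board.

```bash
python3 plan.py 18 0.5427,-0.1401,0.15,173.5 0.5427,-0.1401,0.061,173.5
```

```text
t 12.82 [0.5562 0.1241 0.2066] [-1.7996e+02 -9.0000e-02  1.7349e+02] w 0.0135 f 50.0 [-0.1  0.4 -5. ] q [-33.   9.  19.  97.  -3.  75.  71.]
to [0.5427, -0.1401, 0.15, 173.5] turn -0.000 shift [ -16.5 -264.    56.6] = 16 x [ -1.03 -16.5    3.54]
to [0.5427, -0.1401, 0.061, 173.5] turn -0.000 shift [ 0. -0. 89.] = 5 x [ 0.  -0.  17.8]
```

Request:
arm_command(
  series="-0.8 -4 1 0 255; -0.8 -8 2 0 255; -0.8 -12 3 0 255; -0.8 -16 3 0 255; -0.8 -16 3 0 255; -0.8 -16 3 0 255; -0.8 -16 3 0 255; -0.8 -16 3 0 255; -0.8 -16 3 0 255; -0.8 -16 3 0 255; -0.8 -16 3 0 255; -0.8 -16 3 0 255; -0.8 -16 3 0 255; -0.8 -16 3 0 255; -0.8 -16 3 0 255; -0.8 -16 3 0 255; -0.8 -12 3 0 255; -0.8 -10 3 0 255; -0.8 -6 3 0 255; -0.8 -4 2 0 255",
)

```text
time_s: 14.48
tool_pos: [0.5421, -0.1413, 0.151]
tool_rot: [-180.0, -0.0, 173.4]
force: [-0.3, -0.0, -5.2]
grip_width: 0.0138
grasp_force: 50.0
```

Request:
arm_command(
  series="0 0 0 0 255; 0 0 0 0 255; 0 0 0 0 255",
)

```text
time_s: 14.73
tool_pos: [0.5431, -0.1389, 0.1516]
tool_rot: [180.0, 0.0, 173.6]
force: [-1.1, 0.4, -5.0]
grip_width: 0.0137
grasp_force: 50.0
```

```bash
python3 plan.py 10 0.5427,-0.1401,0.0605,173.5
```

```text
t 14.73 [ 0.5431 -0.1389  0.1516] [179.97   0.   173.56] w 0.0137 f 50.0 [-1.1  0.4 -5. ] q [-15.  11.  30. 102.  -6.  68. 100.]
to [0.5427, -0.1401, 0.0605, 173.5] turn 0.001 shift [ 0.2 -1.3 91.1] = 10 x [ 0.02 -0.13  9.11]
```

Request:
arm_command(
  series="0 -0.5 10 0 255; 0 -0.5 14 0 255; 0 -0.3 14 0 255; 0 0 14 0 255; 0 0 12 0 255; 0 0 10 0 255; 0 0 7 0 255; 0 0 4 0 255; 0 0 3 0 255; 0 0 2 0 255; 0 0 1 0 255; 0 0 0 0 255; 0 0 0 0 200; 0 0 0 0 150; 0 0 0 0 120; 0 0 0 0 120; 0 0 0 0 120; 0 0 0 0 120",
)

```text
time_s: 16.23
tool_pos: [0.543, -0.1412, 0.0609]
tool_rot: [180.0, 0.0, 173.5]
force: [0.3, -0.3, -0.8]
grip_width: 0.0422
grasp_force: 0.0
```

Request:
arm_command(
  series="0 0 0 0 120; 0 0 0 0 120; 0 0 0 0 120; 0 0 0 0 120; 0 0 0 0 120; 0 0 -10 0 120; 0 0 -25 0 120; 0 0 -25 0 120; 0 0 -25 0 120; 0 0 -25 0 120; 0 0 0 0 120",
)

```text
time_s: 17.15
tool_pos: [0.5458, -0.1422, 0.1768]
tool_rot: [180.0, 0.5, 173.5]
force: [1.6, -0.0, 0.7]
grip_width: 0.0463
grasp_force: 0.0
```

Request:
arm_command(
  series="0 15 -5 0 120; 0 30 -3 0 120; 0 38 0 0 120; 0 38 0 0 120; 0 38 0 0 120; 0 38 0 0 120; 0 38 0 0 120; 0 38 0 0 120; 0 38 0 0 120; 0 25 0 0 120; 0 0 0 0 120; 0 0 0 0 120",
)

```text
time_s: 18.15
tool_pos: [0.5803, 0.1947, 0.1783]
tool_rot: [-180.0, -0.0, 173.7]
force: [-0.2, -0.9, 0.1]
grip_width: 0.0462
grasp_force: 0.0
```

```bash
cat > see.py <<'E'
from plan import *
np.set_printoptions(precision=4,suppress=True)
plan([])
a=cams.read_camera('top');b=cams.read_camera('side')
import sys
t=sys.argv[1]; cv2.imwrite(f'/tmp/a{t}.png',a);cv2.imwrite(f'/tmp/b{t}.png',b)
for c,s in blobs(a,(40,120,40),(75,255,255),30): print('top green',c,'z.082',px2w('top',c,.082)[0][:2],'z.052',px2w('top',c,.052)[0][:2])
for c,s in blobs(b,(40,120,40),(75,255,255),30): print('side green',c,'z.073',px2w('side',c,.073)[0][:2],'z.043',px2w('side',c,.043)[0][:2])
E
python3 see.py 1; python3 -c "
import cv2,numpy as np
a=cv2.imread('/tmp/a1.png');b=cv2.imread('/tmp/b1.png')
g=lambda im,x,y:cv2.resize(im[y:y+150,x:x+130],None,fx=3,fy=4,interpolation=cv2.INTER_CUBIC)
cv2.imwrite('pics/k3.png',np.hstack([cv2.resize(a[185:320,315:445],None,fx=4,fy=4),cv2.resize(b[240:410,280:455],(280,540*1))]) )"
```

```text
t 18.15 [0.5803 0.1947 0.1783] [-179.97   -0.03  173.71] w 0.0462 f 0.0 [-0.2 -0.9  0.1] q [-36.  15.  18.  93.  -5.  73.  66.]
top green [416.  221.2] z.082 [ 0.5936 -0.2054] z.052 [ 0.5992 -0.2113]
top green [484.6 238.8] z.082 [ 0.5587 -0.3336] z.052 [ 0.5631 -0.3434]
top green [410.9 281.9] z.082 [ 0.4781 -0.192 ] z.052 [ 0.4801 -0.1976]
top green [413.3 354.8] z.082 [ 0.3438 -0.192 ] z.052 [ 0.3417 -0.1976]
top green [460.1 357.6] z.082 [ 0.3384 -0.2776] z.052 [ 0.3361 -0.2857]
side green [273.5 231.2] z.073 [0.5387 0.1043] z.043 [0.561  0.1337]
side green [418.6 298.5] z.073 [ 0.5955 -0.2069] z.043 [ 0.6208 -0.194 ]
side green [367.8 333.2] z.073 [ 0.479  -0.1936] z.043 [ 0.4982 -0.18  ]
side green [478.  369.8] z.073 [ 0.5422 -0.3513] z.043 [ 0.5646 -0.3461]
side green [307.2 401.6] z.073 [ 0.3303 -0.2112] z.043 [ 0.3415 -0.1985]
side green [350.5 447.7] z.073 [ 0.325  -0.2966] z.043 [ 0.336  -0.2884]
```

View pics/k3.png

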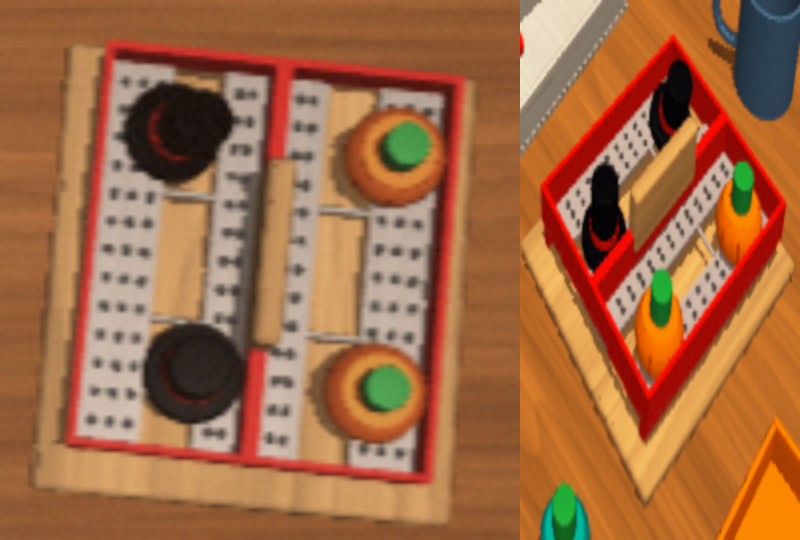

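The sieve is back on its board with no buttons left in it, and the four large sweets are upright. pumpkin2 was knocked aside and now stands at (0.564,-0.345), also upright. Next I'll locate the hats and plan the first pumpkin.

```bash
python3 - <<'E'
from plan import *
np.set_printoptions(precision=4,suppress=True)
T=px2w("top",[(315+203/4,185+118/4),(315+200/4,185+362/4)],.079);print("hats",T)
print("brim",px2w("top",[(315+173/4,185+132/4),(315+194/4,185+372/4)],.040))
for p in T: print("crown mid side",proj("side",[p-[0,0,.0]]),"sieve frame",R.from_euler("z",6.5,degrees=True).apply(p-[.543,-.141,0]))
im=cv2.imread('/tmp/a1.png')
print("hat2 visible?",proj("top",[[0.55,0.30,0.05]]))
plan([[.594,-.206,.15,173.5],[.594,-.206,.060,173.5],[.594,-.206,.15,173.5],[.489,-.393,.14,173.5],[.489,-.393,.042,173.5]])
E
```

```text
hats [[ 0.6081 -0.1104  0.079 ]
 [ 0.491  -0.1066  0.079 ]]
brim [[ 0.6088 -0.0993  0.04  ]
 [ 0.4892 -0.1073  0.04  ]]
crown mid side [[379.3713 264.5129]] sieve frame [0.0612 0.0378 0.079 ]
crown mid side [[333.1574 297.4481]] sieve frame [-0.0556  0.0283  0.079 ]
hat2 visible? [[155.3415 248.2346]]
t 18.25 [0.5809 0.191  0.1786] [-179.93    0.01  173.4 ] w 0.0461 f 0.0 [0.3 0.4 0.8] q [-36.  15.  18.  93.  -5.  73.  66.]
to [0.594, -0.206, 0.15, 173.5] turn -0.002 shift [ -57.9 -393.    28.6] = 14 x [ -4.14 -28.07   2.04]
to [0.594, -0.206, 0.06, 173.5] turn -0.000 shift [ 0. -0. 90.] = 3 x [ 0. -0. 30.]
to [0.594, -0.206, 0.15, 173.5] turn -0.000 shift [  0.   0. -90.] = 3 x [  0.   0. -30.]
to [0.489, -0.393, 0.14, 173.5] turn -0.000 shift [  83.2 -197.7   10. ] = 8 x [ 10.39 -24.71   1.25]
to [0.489, -0.393, 0.042, 173.5] turn -0.000 shift [ 0. -0. 98.] = 4 x [ 0.  -0.  24.5]
```

hat A's crown sits about 10 mm further in -y than its brim, which suggests it is leaning. I'll check it in one brightened composite.

```bash
python3 - <<'E'
import cv2,numpy as np
T0=cv2.imread('pics/top0.png');S0=cv2.imread('pics/side0.png');A=cv2.imread('/tmp/a1.png');B=cv2.imread('/tmp/b1.png')
def g(im,x,y):
    c=cv2.resize(im[y-22:y+23,x-22:x+23],(265,265),interpolation=cv2.INTER_CUBIC).astype(float)/255
    return (255*np.clip(c,0,1)**.5).astype(np.uint8)
cv2.imwrite('pics/k4.png',np.vstack([np.hstack([g(T0,359,214),g(A,361,215),g(T0,139,236)]),np.hstack([g(S0,375,274),g(B,382,274),g(S0,224,197)])]))
E
```

```text
(no output)
```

View pics/k4.png

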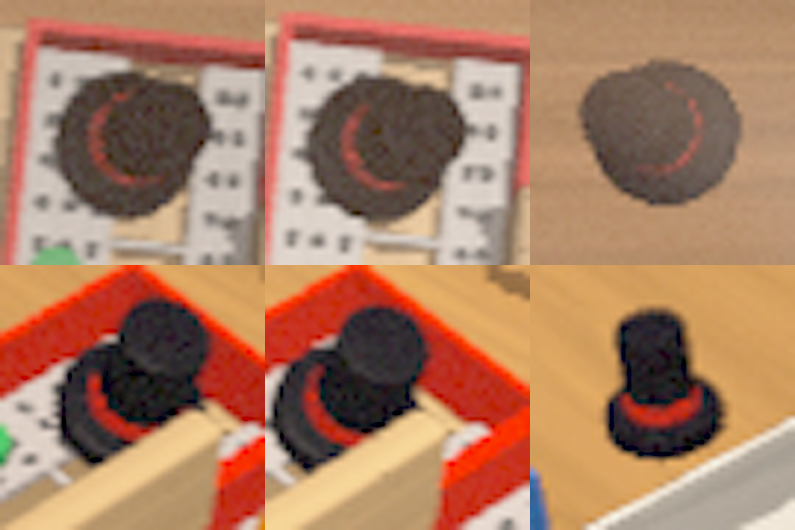

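hat A is plainly tilted, before and after the shake, while hat2 is upright. A 9 mm button under its raised +y brim would give about this lean. So a button is probably hidden there and step 2 isn't finished. I'll lift that hat and look underneath.

```bash
python3 plan.py 30 .607,-.107,.15,173.5 .607,-.107,.058,173.5
```

```text
t 18.25 [0.5809 0.191  0.1786] [-1.7993e+02  1.0000e-02  1.7340e+02] w 0.0461 f 0.0 [0.3 0.4 0.8] q [-36.  15.  18.  93.  -5.  73.  66.]
to [0.607, -0.107, 0.15, 173.5] turn -0.002 shift [ -59.6 -293.2   28.6] = 11 x [ -5.42 -26.65   2.6 ]
to [0.607, -0.107, 0.058, 173.5] turn -0.000 shift [ 0. -0. 92.] = 4 x [ 0. -0. 23.]
```

Request:
arm_command(
  series="-3 -13 2 0 95; -5 -27 3 0 95; -5 -27 3 0 95; -5 -27 3 0 95; -5 -27 3 0 95; -5 -27 3 0 95; -6 -27 3 0 95; -6 -27 3 0 95; -6 -27 3 0 95; -5 -27 2 0 95; -5 -25 1 0 95; -3 -12 0 0 95; 0 0 0 0 95; 0 0 0 0 95",
  squeeze=15,
)

```text
time_s: 19.42
tool_pos: [0.6057, -0.1061, 0.1497]
tool_rot: [180.0, 0.0, 173.3]
force: [-1.1, 0.9, -0.2]
grip_width: 0.0544
grasp_force: 0.0
```

```bash
python3 plan.py 23 .607,-.107,.058,173.5
```

```text
t 19.42 [ 0.6057 -0.1061  0.1497] [179.96   0.   173.32] w 0.0544 f 0.0 [-1.1  0.9 -0.2] q [-15.  18.  27.  95.  -9.  70.  97.]
to [0.607, -0.107, 0.058, 173.5] turn -0.003 shift [-1.4 -0.8 91.7] = 4 x [-0.35 -0.2  22.92]
```

Request:
arm_command(
  series="-0.5 -0.3 15 0 95; -0.5 -0.3 23 0 95; -0.4 -0.2 23 0 95; 0 0 18 0 95; 0 0 10 0 95; 0 0 3 0 95; 0 0 0 0 130; 0 0 0 0 255; 0 0 0 0 255; 0 0 0 0 255; 0 0 0 0 255; 0 0 0 0 255; 0 0 0 0 255; 0 0 0 0 255; 0 0 0 0 255",
  squeeze=15,
)

```text
time_s: 20.67
tool_pos: [0.6083, -0.1062, 0.0586]
tool_rot: [180.0, 0.1, 173.5]
force: [0.2, 0.6, 6.2]
grip_width: 0.033
grasp_force: 14.5
```

Request:
arm_command(
  series="0 0 -5 0 255; 0 0 -10 0 255; 0 0 -15 0 255; 0 0 -20 0 255; 0 0 -20 0 255; 0 0 -15 0 255; 0 0 -10 0 255; 0 0 0 0 255",
)

```text
time_s: 21.33
tool_pos: [0.6087, -0.1065, 0.1552]
tool_rot: [180.0, 0.2, 173.5]
force: [-0.3, 1.1, 0.2]
grip_width: 0.033
grasp_force: 14.0
```

```bash
python3 -c "
from plan import *
plan([])
a=cams.read_camera('top');b=cams.read_camera('side')
for n,im in(('t',a),('s',b)):
  print(n,[(list(c),list(s[2:])) for c,s in blobs(im,(22,120,80),(35,255,255),10)],[(list(c),list(s[2:])) for c,s in blobs(im,(40,120,40),(75,255,255),10)])
f=np.hstack([cv2.resize(a[180:320,315:445],(390,420)),cv2.resize(b[150:320,290:450],(400,420))]);cv2.imwrite('pics/k5.png',f)"
```

```text
t 21.33 [ 0.6087 -0.1065  0.1552] [179.98   0.22 173.47] w 0.0330 f 14.0 [-0.3  1.1  0.2] q [-15.  18.  27.  94.  -9.  70.  98.]
t [([np.float64(435.3), np.float64(146.2)], [np.int32(4), np.int32(6), np.int32(10)])] [([np.float64(227.5), np.float64(233.5)], [np.int32(8), np.int32(8), np.int32(52)]), ([np.float64(484.5), np.float64(238.8)], [np.int32(14), np.int32(12), np.int32(115)]), ([np.float64(413.8), np.float64(354.9)], [np.int32(11), np.int32(12), np.int32(98)]), ([np.float64(460.1), np.float64(357.6)], [np.int32(13), np.int32(10), np.int32(100)])]
s [([np.float64(20.5), np.float64(65.6)], [np.int32(44), np.int32(12), np.int32(48)]), ([np.float64(409.9), np.float64(121.2)], [np.int32(15), np.int32(5), np.int32(37)]), ([np.float64(362.9), np.float64(211.1)], [np.int32(11), np.int32(22), np.int32(104)]), ([np.float64(97.1), np.float64(457.8)], [np.int32(39), np.int32(45), np.int32(700)])] [([np.float64(273.3), np.float64(231.4)], [np.int32(8), np.int32(8), np.int32(53)]), ([np.float64(418.5), np.float64(298.5)], [np.int32(14), np.int32(17), np.int32(179)]), ([np.float64(367.8), np.float64(333.2)], [np.int32(13), np.int32(18), np.int32(199)]), ([np.float64(478.0), np.float64(369.8)], [np.int32(16), np.int32(19), np.int32(225)]), ([np.float64(307.2), np.float64(401.6)], [np.int32(15), np.int32(20), np.int32(243)]), ([np.float64(350.5), np.float64(447.7)], [np.int32(16), np.int32(21), np.int32(270)])]
```

View pics/k5.png

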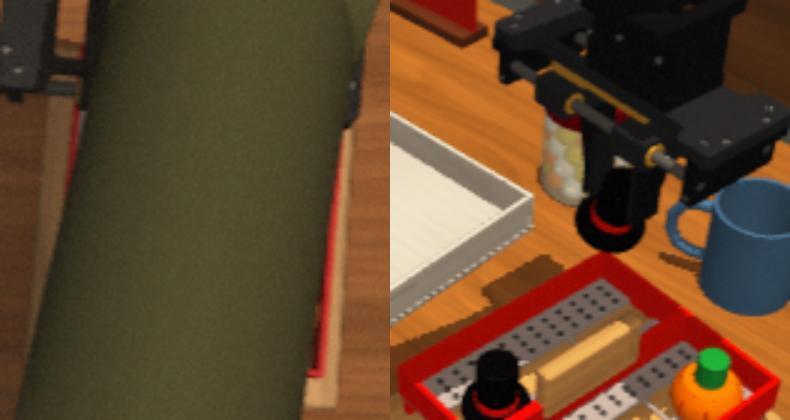

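```bash
python3 - <<'E'
from plan import *
c=np.array([.609,-.100,.034])
q=lambda x,y:np.array([.543,-.141,.034])+R.from_euler("z",-6.5,degrees=True).apply([x,y,0])
b=cams.read_camera('side');cv2.imwrite('/tmp/b2.png',b)
for y in(10,18,26,39,52,62,72):
    for x in(45,60,75):
        u=proj("side",[q(x/1e3,y/1e3)])[0]; print((x,y),((u-[290,150])*[2.5,2.47]+[390,0]).round(),b[int(u[1]),int(u[0])],end=" ")
    print()
E
```

```text
(45, 10) [619. 357.] [ 49  96 142] (60, 10) [633. 347.] [ 46  88 132] (75, 10) [648. 338.] [  0   4 157] 
(45, 18) [611. 350.] [ 53  99 146] (60, 18) [626. 341.] [ 48  97 146] (75, 18) [640. 332.] [ 71  96 125] 
(45, 26) [603. 344.] [ 91 178 238] (60, 26) [618. 335.] [ 95 181 239] (75, 26) [632. 326.] [ 57 109 162] 
(45, 39) [591. 334.] [ 50  96 142] (60, 39) [606. 325.] [ 47  90 134] (75, 39) [620. 317.] [ 37  71 105] 
(45, 52) [580. 325.] [75 83 95] (60, 52) [594. 316.] [ 91  99 115] (75, 52) [608. 307.] [ 90  99 115] 
(45, 62) [571. 317.] [78 84 96] (60, 62) [585. 309.] [ 89  97 113] (75, 62) [599. 300.] [ 88  97 112] 
(45, 72) [562. 310.] [70 77 88] (60, 72) [576. 302.] [76 84 98] (75, 72) [590. 293.] [ 90  99 114]
```

The floor and slot under the hat look empty, apart from a strip that the handle hides from this camera. I'll swing aside with the hat held, so the top camera can see the whole compartment.

Request:
arm_command(
  series="0 10 0 0 255; 0 20 0 0 255; 0 30 0 0 255; 0 30 0 0 255; 0 30 0 0 255; 0 30 0 0 255; 0 30 0 0 255; 0 30 0 0 255; 0 30 0 0 255; 0 30 0 0 255; 0 20 0 0 255; 0 10 0 0 255; 0 0 0 0 255",
)

```text
time_s: 22.57
tool_pos: [0.6402, 0.1962, 0.151]
tool_rot: [180.0, -0.1, 173.8]
force: [0.1, -0.5, -1.0]
grip_width: 0.0327
grasp_force: 14.0
```

```bash
python3 see.py 3; python3 -c "
import cv2,numpy as np
a=cv2.imread('/tmp/a3.png');b=cv2.imread('/tmp/b3.png')
c=cv2.resize(a[185:320,320:445],(500,540),interpolation=cv2.INTER_CUBIC);d=cv2.resize(b[130:300,190:300],(300,464))
d=cv2.copyMakeBorder(d,0,76,0,0,cv2.BORDER_CONSTANT)
f=np.hstack([c,d]);cv2.imwrite('pics/k6.png',(255*(f/255.)**.6).astype(np.uint8))"
```

```text
t 22.57 [0.6402 0.1962 0.151 ] [179.97  -0.14 173.78] w 0.0327 f 14.0 [ 0.1 -0.5 -1. ] q [-34.  24.  19.  86.  -8.  72.  70.]
top green [416.  221.2] z.082 [ 0.5936 -0.2054] z.052 [ 0.5992 -0.2113]
top green [227.4 233.4] z.082 [0.5731 0.154 ] z.052 [0.578 0.159]
top green [484.5 238.8] z.082 [ 0.5587 -0.3334] z.052 [ 0.5631 -0.3432]
top green [411.  281.8] z.082 [ 0.4782 -0.1922] z.052 [ 0.4803 -0.1978]
top green [413.2 354.9] z.082 [ 0.3436 -0.1918] z.052 [ 0.3415 -0.1974]
top green [460.  357.6] z.082 [ 0.3384 -0.2774] z.052 [ 0.3361 -0.2855]
side green [273.3 231.1] z.073 [0.5387 0.1048] z.043 [0.5609 0.1342]
side green [418.6 298.5] z.073 [ 0.5955 -0.2069] z.043 [ 0.6208 -0.194 ]
side green [367.8 333.2] z.073 [ 0.479  -0.1936] z.043 [ 0.4982 -0.18  ]
side green [478.  369.8] z.073 [ 0.5422 -0.3513] z.043 [ 0.5646 -0.3461]
side green [307.2 401.6] z.073 [ 0.3303 -0.2112] z.043 [ 0.3415 -0.1985]
side green [350.5 447.7] z.073 [ 0.325  -0.2966] z.043 [ 0.336  -0.2884]
```

View pics/k6.png

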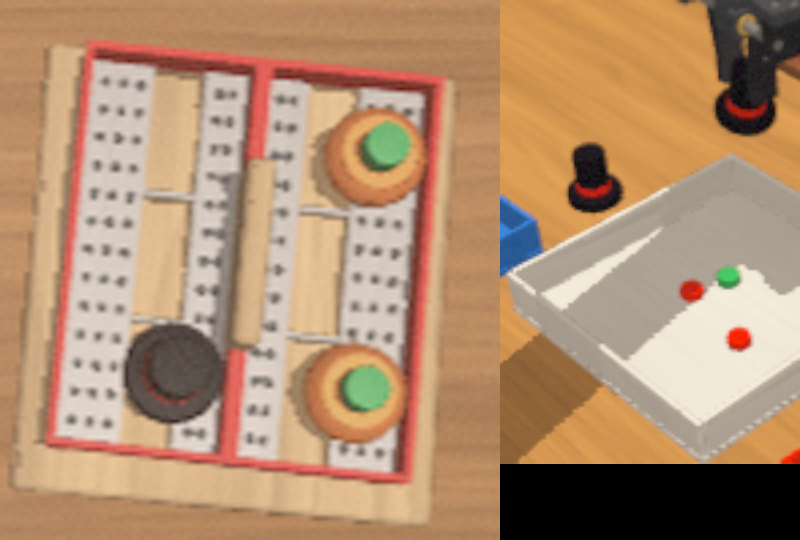

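The pan is clear: no button on the strips or under the slots. The tray at right holds green plus two reds. The likely explanation is that hat A's centre was about 50 mm off the sieve's midline, so its -y brim edge had dipped into the slot. That also explains why it didn't move in the shake. On to sorting, with this hat going into the blue bin first.

```bash
python3 - <<'E'
from plan import *
a=cv2.imread('/tmp/a3.png');b=cv2.imread('/tmp/b3.png')
plan([[.465,.401,.14,173.5],[.465,.401,.043,173.5]])
# blue bin check, hat2 from side: red band blob near (224,197)
m=(b[165:215,205:245].max(2)<60).astype(np.uint8)
n,_,s,c=cv2.connectedComponentsWithStats(m)
for i in range(1,n):
    if s[i,4]>30: print("dark",s[i],c[i]+[205,165])
for c,s in blobs(b[160:215,205:245],(0,150,50),(8,255,255),5): c=c+[205,160]; print("band",c,s,px2w("side",c,.016)[0])
m=(cv2.imread('pics/top0.png')[215:260,118:165].max(2)<60).astype(np.uint8)
n,_,s,c=cv2.connectedComponentsWithStats(m)
for i in range(1,n):
    if s[i,4]>30: print("dark top",s[i],c[i]+[118,215])
# blue rim in side
m=cv2.inRange(cv2.cvtColor(b,cv2.COLOR_BGR2HSV),(108,150,40),(128,255,255))
n,l,s,c=cv2.connectedComponentsWithStats(m); i=1+s[1:,4].argmax(); print(s[i])
h=cv2.findContours((l==i).astype(np.uint8),0,2)[0][0]; ap=cv2.approxPolyDP(cv2.convexHull(h),3,True).reshape(-1,2); print(np.c_[ap,px2w("side",ap,.036)[:,:2]])
E
```

```text
t 22.67 [0.6411 0.1907 0.1517] [-1.7989e+02 -6.0000e-02  1.7345e+02] w 0.0326 f 14.0 [-0.6 -1.6 -0.5] q [-34.  24.  20.  86.  -8.  72.  70.]
to [0.465, 0.401, 0.14, 173.5] turn -0.001 shift [198.8 189.   11.7] = 10 x [19.88 18.9   1.17]
to [0.465, 0.401, 0.043, 173.5] turn -0.000 shift [ 0. -0. 97.] = 4 x [ 0.   -0.   24.25]
dark [ 10  18  20  25 310] [223.59677419 195.77741935]
band [224.2 199.3] [13 36 13  7 45] [0.5758878 0.337246  0.016    ]
dark top [  8  10  26  24 457] [138.404814   236.00437637]
[ 124  189   82   60 2802]
[[172.         189.           0.49721022   0.43785751]
 [201.         209.           0.50133744   0.31851268]
 [205.         221.           0.48265295   0.27458662]
 [157.         248.           0.3613907    0.26928117]
 [128.         223.           0.35802224   0.39015393]
 [124.         212.           0.37062821   0.43458421]]
```

Request:
arm_command(
  series="10 10 0 0 255; 19 18 1 0 255; 20 19 1 0 255; 20 19 1 0 255; 20 19 1 0 255; 20 19 1 0 255; 20 19 1 0 255; 20 19 1 0 255; 20 19 1 0 255; 20 19 1 0 255; 10 9 1 0 255; 0 0 0 0 255; 0 0 0 0 255",
)

```text
time_s: 23.75
tool_pos: [0.4654, 0.4014, 0.1427]
tool_rot: [-180.0, 0.0, 173.5]
force: [0.4, -0.2, -0.5]
grip_width: 0.0328
grasp_force: 14.0
```

```bash
python3 plan.py 24 .465,.401,.043,173.5; python3 -c "
from h import *
print(px2w('top',[(138.4,236.0)],.028))"
```

```text
t 23.75 [0.4654 0.4014 0.1427] [-1.7996e+02  4.0000e-02  1.7348e+02] w 0.0328 f 14.0 [ 0.4 -0.2 -0.5] q [-54.  17.  13.  95.  -4.  69.  43.]
to [0.465, 0.401, 0.043, 173.5] turn -0.000 shift [ 0.4 -0.5 99.7] = 5 x [ 0.08 -0.1  19.93]
[[0.57802627 0.34142163 0.028     ]]
```

Request:
arm_command(
  series="0 0 15 0 255; 0 0 25 0 255; 0 0 25 0 255; 0 0 20 0 255; 0 0 10 0 255; 0 0 4 0 255; 0 0 0 0 255; 0 0 0 0 180; 0 0 0 0 132; 0 0 0 0 132; 0 0 0 0 132; 0 0 -10 0 132; 0 0 -25 0 132; 0 0 -30 0 132; 0 0 -30 0 100; 0 0 -5 0 100; 0 0 0 0 100",
)

```text
time_s: 25.17
tool_pos: [0.4669, 0.4039, 0.1478]
tool_rot: [179.7, 0.2, 173.5]
force: [-0.2, 0.2, -1.1]
grip_width: 0.0512
grasp_force: 0.0
```

```bash
python3 plan.py 25 .578,.339,.14,173.5 .578,.339,.029,173.5
```

```text
t 25.17 [0.4669 0.4039 0.1478] [179.68   0.25 173.49] w 0.0512 f 0.0 [-0.2  0.2 -1.1] q [-54.  17.  13.  94.  -4.  69.  43.]
to [0.578, 0.339, 0.14, 173.5] turn -0.000 shift [-117.7  -51.9    7.8] = 6 x [-19.62  -8.65   1.3 ]
to [0.578, 0.339, 0.029, 173.5] turn -0.000 shift [  0.  -0. 111.] = 5 x [ 0.  -0.  22.2]
```

Request:
arm_command(
  series="-10 -4 1 0 95; -20 -9 2 0 95; -20 -9 2 0 95; -20 -9 1 0 95; -20 -9 1 0 95; -20 -8 1 0 95; -8 -4 0 0 95; 0 0 10 0 95; 0 0 20 0 95; 0 0 25 0 95; 0 0 25 0 95; 0 0 18 0 95; 0 0 9 0 95; 0 0 4 0 95; 0 0 0 0 95",
)

```text
time_s: 26.42
tool_pos: [0.5752, 0.3376, 0.0233]
tool_rot: [-179.9, -0.1, 173.5]
force: [0.9, -0.2, 0.3]
grip_width: 0.0543
grasp_force: 0.0
```

Request:
arm_command(
  series="0 0 0 0 130; 0 0 0 0 255; 0 0 0 0 255; 0 0 0 0 255; 0 0 0 0 255; 0 0 0 0 255; 0 0 0 0 255; 0 0 0 0 255",
)

```text
time_s: 27.08
tool_pos: [0.5771, 0.3378, 0.0255]
tool_rot: [179.9, 0.1, 173.5]
force: [-0.6, 0.2, 4.7]
grip_width: 0.0296
grasp_force: 15.0
```

```bash
python3 plan.py 20 .578,.339,.14,173.5 .465,.343,.14,173.5 .465,.343,.043,173.5;python3 -c "
from h import *
b=cams.read_camera('side')
a=cams.read_camera('top')
f=np.hstack([cv2.resize(b[130:270,110:260],(430,400)),cv2.resize(a[200:360,60:200],(350,400))]);cv2.imwrite('pics/k7.png',(255*(f/255.)**.6).astype(np.uint8))"
```

```text
t 27.08 [0.5771 0.3378 0.0255] [1.7993e+02 6.0000e-02 1.7348e+02] w 0.0296 f 15.0 [-0.6  0.2  4.7] q [-44.  30.  15.  92.  -8.  59.  57.]
to [0.578, 0.339, 0.14, 173.5] turn -0.000 shift [  -0.7    1.3 -114.5] = 6 x [ -0.12   0.22 -19.08]
to [0.465, 0.343, 0.14, 173.5] turn -0.000 shift [112.7  -8.8  -0. ] = 6 x [18.79 -1.47 -0.  ]
to [0.465, 0.343, 0.043, 173.5] turn -0.000 shift [ 0. -0. 97.] = 5 x [ 0.  -0.  19.4]
```

View pics/k7.png

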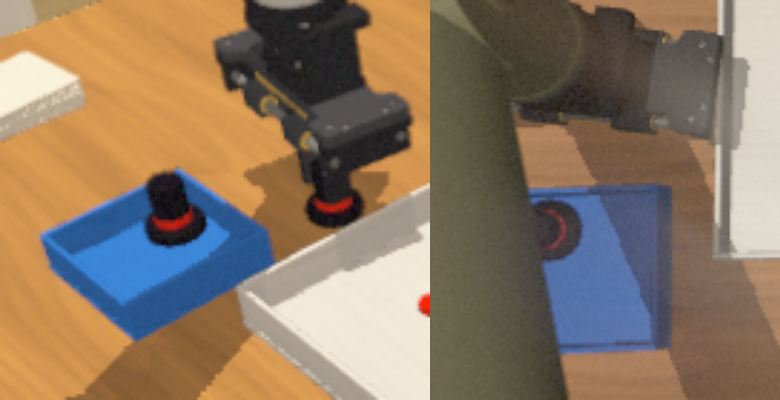

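hat A stands inside the blue bin and hat2 is gripped. Carrying hat2 to (0.407,0.372).

Request:
arm_command(
  series="0 0 -10 0 255; 0 0 -25 0 255; 0 0 -30 0 255; 0 0 -30 0 255; 0 0 -20 0 255; 10 1 0 0 255; 20 1.5 0 0 255; 22 2 0 0 255; 22 2 0 0 255; 22 2 0 0 255; 22 2 0 0 255; 22 1.5 0 0 255; 20 1.5 0 0 255; 12 1 0 0 255; 0 0 0 0 255; 0 0 0 0 255",
)

```text
time_s: 28.52
tool_pos: [0.4073, 0.371, 0.1394]
tool_rot: [-180.0, 0.0, 173.5]
force: [0.7, -0.6, 0.2]
grip_width: 0.0293
grasp_force: 15.0
```

```bash
python3 plan.py 24 .407,.372,.034,173.5
```

```text
t 28.52 [0.4073 0.371  0.1394] [-1.7998e+02  2.0000e-02  1.7354e+02] w 0.0293 f 15.0 [ 0.7 -0.6  0.2] q [-56.  10.  12. 104.  -2.  67.  40.]
to [0.407, 0.372, 0.034, 173.5] turn 0.001 shift [  0.4   1.  105.4] = 5 x [ 0.07  0.19 21.07]
```

Request:
arm_command(
  series="0 0 15 0 255; 0 0 25 0 255; 0 0 25 0 255; 0 0 22 0 255; 0 0 12 0 255; 0 0 5 0 255; 0 0 0 0 255; 0 0 0 0 180; 0 0 0 0 132; 0 0 0 0 132; 0 0 0 0 132; 0 0 -10 0 132; 0 0 -25 0 132; 0 0 -30 0 132; 0 0 -30 0 100; 0 0 -15 0 100; 0 0 -5 0 100; 0 0 0 0 100",
)

```text
time_s: 30.02
tool_pos: [0.4082, 0.3721, 0.1529]
tool_rot: [179.8, 0.1, 173.5]
force: [-0.3, 0.9, -0.7]
grip_width: 0.0516
grasp_force: 0.0
```

Request:
arm_command(
  series="-5 -15 0 0 100; -9 -30 0 0 100; -9 -31 0 0 100; -9 -31 0 0 100; -9 -31 0 0 100; -9 -31 0 0 100; -9 -31 0 0 100; -9 -31 0 0 100; -9 -31 0 0 100; -9 -31 0 0 100; -9 -31 0 0 100; -9 -31 0 0 100; -9 -31 0 0 100; -9 -30 0 0 100; -9 -30 0 0 100; -6 -18 0 0 100; 0 0 0 0 100; 0 0 0 0 100",
)

```text
time_s: 31.52
tool_pos: [0.4888, -0.1072, 0.1489]
tool_rot: [-180.0, -0.2, 173.3]
force: [-0.4, 0.4, 0.2]
grip_width: 0.0529
grasp_force: 0.0
```

```bash
python3 plan.py 24 .4905,-.1068,.0585,173.5 .4905,-.1068,.15,173.5 .465,.343,.15,173.5
```

```text
t 31.52 [ 0.4888 -0.1072  0.1489] [-179.97   -0.2   173.26] w 0.0529 f 0.0 [-0.4  0.4  0.2] q [-28.   3.  39. 111.  -2.  67.  95.]
to [0.4905, -0.1068, 0.0585, 173.5] turn -0.004 shift [-1.6  0.6 90.4] = 4 x [-0.41  0.14 22.61]
to [0.4905, -0.1068, 0.15, 173.5] turn -0.000 shift [  0.    0.  -91.5] = 4 x [  0.     0.   -22.87]
to [0.465, 0.343, 0.15, 173.5] turn -0.000 shift [ 76.3 444.    0. ] = 19 x [ 4.01 23.37  0.  ]
```

Since hat B sits close to the handle end, I'll grip 5 mm off-centre, away from the handle.

Request:
arm_command(
  series="2 0.5 15 0 105; 1.5 0.5 23 0 105; 0 0 23 0 105; 0 0 17 0 105; 0 0 9 0 105; 0 0 3.5 0 105; 0 0 0 0 105; 0 0 0 0 140; 0 0 0 0 255; 0 0 0 0 255; 0 0 0 0 255; 0 0 0 0 255; 0 0 0 0 255; 0 0 0 0 255; 0 0 0 0 255; 0 0 0 0 255",
)

```text
time_s: 32.85
tool_pos: [0.488, -0.104, 0.0607]
tool_rot: [180.0, 0.1, 173.5]
force: [-0.9, 0.6, 6.0]
grip_width: 0.0299
grasp_force: 15.0
```

Request:
arm_command(
  series="0 0 -5 0 255; 0 0 -10 0 255; 0 0 -20 0 255; 0 0 -25 0 255; 0 0 -20 0 255; 0 0 -10 0 255; 0 0 0 0 255",
)

```text
time_s: 33.43
tool_pos: [0.4891, -0.1042, 0.1526]
tool_rot: [179.9, 0.3, 173.5]
force: [0.4, -0.8, -0.6]
grip_width: 0.0295
grasp_force: 15.0
```

```bash
python3 plan.py 24 .465,.343,.15,173.5 .465,.343,.043,173.5
```

```text
t 33.43 [ 0.4891 -0.1042  0.1526] [179.94   0.27 173.48] w 0.0295 f 15.0 [ 0.4 -0.8 -0.6] q [-29.   2.  39. 111.  -2.  67.  94.]
to [0.465, 0.343, 0.15, 173.5] turn -0.000 shift [ 74.5 441.6   2.6] = 19 x [ 3.92 23.24  0.14]
to [0.465, 0.343, 0.043, 173.5] turn -0.000 shift [  0.  -0. 107.] = 5 x [ 0.  -0.  21.4]
```

Request:
arm_command(
  series="2 12 0 0 255; 4 22 0 0 255; 4.5 26 0 0 255; 4.5 26 0 0 255; 4.5 26 0 0 255; 4.5 26 0 0 255; 4.5 26 0 0 255; 4.5 26 0 0 255; 4.5 26 0 0 255; 4.5 26 0 0 255; 4.5 26 0 0 255; 4.5 26 0 0 255; 4.5 26 0 0 255; 4.5 26 0 0 255; 4.5 26 0 0 255; 4 24 0 0 255; 4 24 0 0 255; 2 18 0 0 255; 0 4 0 0 255; 0 0 0 0 255",
)

```text
time_s: 35.1
tool_pos: [0.4626, 0.3442, 0.1485]
tool_rot: [-179.9, -0.1, 173.6]
force: [0.9, -0.9, 0.2]
grip_width: 0.0296
grasp_force: 15.0
```

```bash
python3 plan.py 24 .465,.343,.044,173.5
```

```text
t 35.10 [0.4626 0.3442 0.1485] [-1.7988e+02 -9.0000e-02  1.7362e+02] w 0.0296 f 15.0 [ 0.9 -0.9  0.2] q [-54.  12.  16. 100.  -4.  68.  47.]
to [0.465, 0.343, 0.044, 173.5] turn 0.002 shift [ -2.6  -0.9 104.5] = 5 x [-0.51 -0.18 20.89]
```

Next I'll release hat B, rise and go towards pumpkin A in the sieve.

Request:
arm_command(
  series="-1 -0.5 15 0 255; -1 -0.5 25 0 255; 0 0 25 0 255; 0 0 22 0 255; 0 0 12 0 255; 0 0 5 0 255; 0 0 0 0 255; 0 0 0 0 180; 0 0 0 0 135; 0 0 0 0 135; 0 0 0 0 135; 0 0 -10 0 135; 0 0 -25 0 135; 0 0 -30 0 135; 0 0 -30 0 130; 0 0 -10 0 130; 0 0 0 0 130; 0 0 0 0 130",
)

```text
time_s: 36.6
tool_pos: [0.4655, 0.3411, 0.1507]
tool_rot: [-180.0, -0.0, 173.4]
force: [0.2, -0.9, -1.0]
grip_width: 0.0428
grasp_force: 0.0
```

```bash
python3 plan.py 32 .594,-.206,.15,173.5; python3 - <<'E'
from h import *
b=cams.read_camera('side')
m=cv2.inRange(cv2.cvtColor(b,cv2.COLOR_BGR2HSV),(0,150,50),(8,255,255))
for c,s in blobs(b[150:260,115:300],(0,150,40),(8,255,255),8): c=c+[115,150]; print(c,s,px2w('side',c,.020)[0])
E
```

```text
t 36.60 [0.4655 0.3411 0.1507] [-1.7997e+02 -1.0000e-02  1.7340e+02] w 0.0428 f 0.0 [ 0.2 -0.9 -1. ] q [-54.  12.  17. 100.  -4.  69.  48.]
to [0.594, -0.206, 0.15, 173.5] turn -0.002 shift [-189.6 -529.     0.7] = 18 x [-10.53 -29.39   0.04]
[168.2 208.3] [48 56 11  5 34] [0.45840346 0.39651213 0.02      ]
[182.5 211.4] [62 58 12  8 48] [0.47572742 0.36180196 0.02      ]
[156.7 224.2] [34 69 15  9 52] [0.40855933 0.3617301  0.02      ]
[259.9 236.2] [141  83   9   8  57] [0.54626178 0.16408106 0.02      ]
[277.2 253.8] [158 100   9   9  63] [0.53568729 0.09471305 0.02      ]
```

All three hat bands lie inside the blue bin. On to pumpkin A.

Request:
arm_command(
  series="-5 -15 0 0 130; -11 -30 0 0 130; -11 -30 0 0 130; -11 -30 0 0 130; -11 -30 0 0 130; -11 -30 0 0 130; -11 -30 0 0 130; -11 -30 0 0 130; -11 -30 0 0 130; -11 -30 0 0 130; -11 -30 0 0 130; -11 -30 0 0 130; -11 -30 0 0 130; -11 -30 0 0 130; -11 -30 0 0 130; -10 -30 0 0 130; -10 -30 0 0 130; -10 -30 0 0 130; -5 -14 0 0 130; 0 0 0 0 130",
  squeeze=15,
)

```text
time_s: 38.32
tool_pos: [0.594, -0.222, 0.1493]
tool_rot: [-179.8, -0.2, 173.0]
force: [0.3, -1.1, -0.8]
grip_width: 0.0425
grasp_force: 0.0
```

```bash
python3 plan.py 23 .594,-.206,.0585,173.5
```

```text
t 38.32 [ 0.594  -0.222   0.1493] [-179.77   -0.19  173.02] w 0.0425 f 0.0 [ 0.3 -1.1 -0.8] q [-12.  22.  38.  92. -14.  71. 111.]
to [0.594, -0.206, 0.0585, 173.5] turn -0.008 shift [ 1.9 15.9 90.8] = 5 x [ 0.37  3.18 18.16]
```

Request:
arm_command(
  series="0 10 0 0 130; 0 0 0 0 130; 0 0 0 0 130",
)

```text
time_s: 38.57
tool_pos: [0.5981, -0.202, 0.1502]
tool_rot: [179.9, -0.1, 173.7]
force: [0.6, -0.0, -0.4]
grip_width: 0.0429
grasp_force: 0.0
```

```bash
python3 plan.py 23 .594,-.206,.0585,173.5
```

```text
t 38.57 [ 0.5981 -0.202   0.1502] [ 1.7989e+02 -9.0000e-02  1.7370e+02] w 0.0429 f 0.0 [ 0.6 -0.  -0.4] q [-13.  21.  37.  92. -13.  71. 110.]
to [0.594, -0.206, 0.0585, 173.5] turn 0.004 shift [ 3.6 -4.4 91.7] = 4 x [ 0.9  -1.11 22.92]
```

Request:
arm_command(
  series="2.5 -3 15 0 130; 0 0 24 0 130; 0 0 23 0 130; 0 0 17 0 130; 0 0 9 0 130; 0 0 3 0 130; 0 0 0 0 130; 0 0 0 0 160; 0 0 0 0 255; 0 0 0 0 255; 0 0 0 0 255; 0 0 0 0 255; 0 0 0 0 255; 0 0 0 0 255; 0 0 0 0 255; 0 0 0 0 255",
)

```text
time_s: 39.9
tool_pos: [0.5958, -0.2075, 0.0605]
tool_rot: [180.0, 0.0, 173.5]
force: [0.1, 1.6, 5.9]
grip_width: 0.0217
grasp_force: 16.3
```

Request:
arm_command(
  series="0 0 -5 0 255; 0 0 -10 0 255; 0 0 -20 0 255; 0 0 -25 0 255; 0 0 -20 0 255; 0 0 -10 0 255; 0 0 0 0 255",
)

```text
time_s: 40.48
tool_pos: [0.5967, -0.209, 0.153]
tool_rot: [-180.0, 0.3, 173.5]
force: [1.1, 0.0, -0.3]
grip_width: 0.0217
grasp_force: 15.3
```

```bash
python3 plan.py 24 .489,-.393,.15,173.5 .489,-.393,.042,173.5; python3 -c "
from h import *
b=cams.read_camera('side')
for c,s in blobs(b,(40,120,40),(75,255,255),30): print('side green',c,px2w('side',c,.145)[0][:2])"
```

```text
t 40.48 [ 0.5967 -0.209   0.153 ] [-179.95    0.28  173.45] w 0.0217 f 15.3 [ 1.1  0.  -0.3] q [-13.  21.  37.  92. -13.  71. 111.]
to [0.489, -0.393, 0.15, 173.5] turn -0.001 shift [  86.2 -195.     3. ] = 9 x [  9.57 -21.66   0.33]
to [0.489, -0.393, 0.042, 173.5] turn -0.000 shift [  0.  -0. 108.] = 5 x [ 0.  -0.  21.6]
side green [273.4 231.2] [0.48510341 0.03391365]
side green [426.9 258.8] [ 0.61523504 -0.19646254]
side green [368.  333.3] [ 0.43318382 -0.22653242]
side green [478.  369.8] [ 0.48821665 -0.36387089]
side green [307.2 401.6] [ 0.30330469 -0.24157529]
side green [350.5 447.7] [ 0.29868714 -0.31607503]
```

Request:
arm_command(
  series="5 -10 0 0 255; 9 -20 0 0 255; 10 -23 0 0 255; 10 -23 0 0 255; 10 -23 0 0 255; 10 -23 0 0 255; 10 -23 0 0 255; 10 -22 0 0 255; 8 -18 0 0 255; 4 -10 0 0 255; 0 0 0 0 255; 0 0 0 0 255; 0 0 0 0 255",
)

```text
time_s: 41.62
tool_pos: [0.4886, -0.3901, 0.1492]
tool_rot: [179.9, -0.0, 173.6]
force: [0.4, 1.0, 0.4]
grip_width: 0.0215
grasp_force: 15.3
```

```bash
python3 plan.py 24 .489,-.393,.042,173.5; python3 -c "
from h import *
a=cams.read_camera('top')
m=cv2.inRange(cv2.cvtColor(a,cv2.COLOR_BGR2HSV)[230:350,440:560],(8,150,100),(20,255,255))
n,_,s,c=cv2.connectedComponentsWithStats(m)
print(sorted([tuple(x+[440,230,0,0,0]) for x in s[1:]],key=lambda x:-x[4])[:4])"
```

```text
t 41.62 [ 0.4886 -0.3901  0.1492] [ 1.7991e+02 -3.0000e-02  1.7359e+02] w 0.0215 f 15.3 [0.4 1.  0.4] q [  3.  21.  42.  94. -15.  71. 131.]
to [0.489, -0.393, 0.042, 173.5] turn 0.002 shift [ -0.7  -2.8 107.2] = 5 x [-0.14 -0.57 21.45]
[(np.int64(440), np.int64(259), np.int64(120), np.int64(91), np.int64(6718)), (np.int64(440), np.int64(230), np.int64(120), np.int64(48), np.int64(1951)), (np.int64(520), np.int64(252), np.int64(5), np.int64(9), np.int64(30)), (np.int64(551), np.int64(283), np.int64(2), np.int64(1), np.int64(2))]
```

Request:
arm_command(
  series="0 -1 15 0 255; 0 -1 25 0 255; 0 0 25 0 255; 0 0 22 0 255; 0 0 12 0 255; 0 0 6 0 255; 0 0 2 0 255; 0 0 0 0 200; 0 0 0 0 140; 0 0 0 0 140; 0 0 0 0 140; 0 0 0 0 140; 0 0 -10 0 140; 0 0 -25 0 140; 0 0 -25 0 130; 0 0 -15 0 130; 0 0 -5 0 130; 0 0 0 0 130",
)

```text
time_s: 43.17
tool_pos: [0.4884, -0.3946, 0.1252]
tool_rot: [-179.9, 0.2, 173.5]
force: [0.1, -0.3, -1.2]
grip_width: 0.0427
grasp_force: 0.0
```

```bash
python3 plan.py 20 .5635,-.3445,.13,173.5 .5635,-.3445,.030,173.5
```

```text
t 43.17 [ 0.4884 -0.3946  0.1252] [-179.93    0.2   173.48] w 0.0427 f 0.0 [ 0.1 -0.3 -1.2] q [  4.  23.  41.  95. -16.  68. 132.]
to [0.5635, -0.3445, 0.13, 173.5] turn -0.000 shift [-68.9  58.3  -4.8] = 5 x [-13.79  11.66  -0.96]
to [0.5635, -0.3445, 0.03, 173.5] turn -0.000 shift [  0.  -0. 100.] = 5 x [ 0. -0. 20.]
```

Request:
arm_command(
  series="-8 7 0 0 130; -16 14 0 0 130; -18 15 0 0 130; -16 13 0 0 130; -8 7 0 0 130; -3 2 0 0 130; 0 0 0 0 130; 0 0 0 0 130",
)

```text
time_s: 43.83
tool_pos: [0.5613, -0.3449, 0.1224]
tool_rot: [-180.0, -0.1, 173.4]
force: [0.3, -0.7, -0.4]
grip_width: 0.0425
grasp_force: 0.0
```

```bash
python3 plan.py 20 .5635,-.3445,.030,173.5
```

```text
t 43.83 [ 0.5613 -0.3449  0.1224] [-1.7997e+02 -1.0000e-01  1.7341e+02] w 0.0425 f 0.0 [ 0.3 -0.7 -0.4] q [ -0.  27.  39.  90. -18.  70. 125.]
to [0.5635, -0.3445, 0.03, 173.5] turn -0.002 shift [-2.1  0.6 92.4] = 5 x [-0.42  0.13 18.49]
```

Request:
arm_command(
  series="-1 0.5 15 0 130; -1 0 25 0 130; 0 0 22 0 130; 0 0 16 0 130; 0 0 9 0 130; 0 0 4 0 130; 0 0 0 0 130; 0 0 0 0 160; 0 0 0 0 255; 0 0 0 0 255; 0 0 0 0 255; 0 0 0 0 255; 0 0 0 0 255; 0 0 0 0 255; 0 0 0 0 255; 0 0 0 0 255",
)

```text
time_s: 45.17
tool_pos: [0.565, -0.344, 0.0325]
tool_rot: [-180.0, 0.0, 173.5]
force: [-0.8, 0.2, 3.1]
grip_width: 0.0213
grasp_force: 15.0
```

Request:
arm_command(
  series="0 0 -5 0 255; 0 0 -15 0 255; 0 0 -25 0 255; 0 0 -25 0 255; 0 0 -25 0 255; 0 0 -15 0 255; 0 0 0 0 255; 0 0 0 0 255",
)

```text
time_s: 45.83
tool_pos: [0.5652, -0.344, 0.1435]
tool_rot: [-180.0, 0.1, 173.5]
force: [-0.4, -0.3, -0.7]
grip_width: 0.0217
grasp_force: 15.0
```

```bash
python3 plan.py 20 .489,-.335,.14,173.5 .489,-.335,.042,173.5;python3 -c "
from h import *
b=cams.read_camera('side')
for c,s in blobs(b,(40,120,40),(75,255,255),30): print('side green',c,s[2:],px2w('side',c,.048)[0][:2])"
```

```text
t 45.83 [ 0.5652 -0.344   0.1435] [-1.7998e+02  1.3000e-01  1.7348e+02] w 0.0217 f 15.0 [-0.4 -0.3 -0.7] q [ -1.  26.  39.  88. -17.  72. 125.]
to [0.489, -0.335, 0.14, 173.5] turn -0.000 shift [76.7  0.3  3.5] = 4 x [19.17  0.08  0.86]
to [0.489, -0.335, 0.042, 173.5] turn -0.000 shift [ 0. -0. 98.] = 5 x [ 0.  -0.  19.6]
side green [273.3 231.3] [ 8  8 52] [0.55680521 0.12882665]
side green [494.8 322.8] [ 18  21 267] [ 0.66218947 -0.31938375]
side green [368.  333.6] [ 13  18 201] [ 0.49458658 -0.18305322]
side green [307.2 401.6] [ 15  20 244] [ 0.33967248 -0.20065121]
side green [481.5 422.5] [ 18  20 283] [ 0.48887262 -0.39489926]
side green [350.5 447.7] [ 16  21 270] [ 0.33414828 -0.28977884]
```

Request:
arm_command(
  series="8 0 0 0 255; 17 0 0 0 255; 19 0 0 0 255; 18 0 0 0 255; 10 0 0 0 255; 4 0 0 0 255; 0 0 0 0 255; 0 0 0 0 255",
)

```text
time_s: 46.55
tool_pos: [0.4898, -0.3348, 0.1419]
tool_rot: [180.0, 0.0, 173.5]
force: [-2.0, 0.8, -0.4]
grip_width: 0.0216
grasp_force: 15.0
```

```bash
python3 plan.py 20 .489,-.335,.042,173.5
```

```text
t 46.55 [ 0.4898 -0.3348  0.1419] [1.7999e+02 3.0000e-02 1.7352e+02] w 0.0216 f 15.0 [-2.   0.8 -0.4] q [ -3.  17.  42.  99. -12.  69. 125.]
to [0.489, -0.335, 0.042, 173.5] turn 0.000 shift [ 0.8 -0.3 99.9] = 5 x [ 0.16 -0.06 19.98]
```

Pumpkin2 goes down next, then on to pumpkin B at (0.4785,-0.193).

Request:
arm_command(
  series="0.5 0 15 0 255; 0 0 24 0 255; 0 0 24 0 255; 0 0 20 0 255; 0 0 11 0 255; 0 0 5 0 255; 0 0 0 0 255; 0 0 0 0 200; 0 0 0 0 140; 0 0 0 0 140; 0 0 0 0 140; 0 0 0 0 140; 0 0 -10 0 140; 0 0 -25 0 140; 0 0 -30 0 130; 0 0 -25 0 130; 0 0 -15 0 130; 0 0 0 0 130; 0 0 0 0 130",
)

```text
time_s: 48.13
tool_pos: [0.4893, -0.3354, 0.1494]
tool_rot: [-180.0, 0.2, 173.5]
force: [0.3, -0.0, -0.0]
grip_width: 0.0424
grasp_force: 0.0
```

Request:
arm_command(
  series="1 8 0 0 130; 2 18 0 0 130; 4 24 0 0 130; 4 26 0 0 130; 4 26 0 0 130; 4 22 0 0 130; 3 13 0 0 130; 2 5 0 0 130; 0 0 0 0 130; 0 0 0 0 130",
)

```text
time_s: 48.97
tool_pos: [0.4804, -0.1916, 0.1475]
tool_rot: [-180.0, -0.1, 173.5]
force: [-0.2, -0.2, 0.0]
grip_width: 0.0426
grasp_force: 0.0
```

```bash
python3 plan.py 20 .4785,-.193,.0595,173.5;python3 -c "
from h import *
b=cams.read_camera('side')
for c,s in blobs(b,(40,120,40),(75,255,255),30): print('side green',c,s[2:],px2w('side',c,.048)[0][:2])"
```

```text
t 48.97 [ 0.4804 -0.1916  0.1475] [-1.7998e+02 -5.0000e-02  1.7348e+02] w 0.0426 f 0.0 [-0.2 -0.2  0. ] q [-17.   6.  38. 109.  -4.  67. 106.]
to [0.4785, -0.193, 0.0595, 173.5] turn -0.000 shift [ 1.8 -1.6 88. ] = 5 x [ 0.35 -0.33 17.6 ]
side green [273.4 231.3] [ 8  8 52] [0.55695291 0.12867836]
side green [367.9 333.5] [ 13  18 203] [ 0.49462598 -0.18280447]
side green [446.3 395. ] [ 17  19 246] [ 0.49040484 -0.33635354]
side green [307.2 401.6] [ 15  20 244] [ 0.33967248 -0.20065121]
side green [481.5 422.5] [ 18  20 283] [ 0.48887262 -0.39489926]
side green [350.5 447.7] [ 16  21 270] [ 0.33414828 -0.28977884]
```

Request:
arm_command(
  series="1 -1 15 0 130; 0.5 -0.5 24 0 130; 0 0 21 0 130; 0 0 16 0 130; 0 0 9 0 130; 0 0 3 0 130; 0 0 0 0 130; 0 0 0 0 160; 0 0 0 0 255; 0 0 0 0 255; 0 0 0 0 255; 0 0 0 0 255; 0 0 0 0 255; 0 0 0 0 255; 0 0 0 0 255; 0 0 0 0 255",
)

```text
time_s: 50.35
tool_pos: [0.4798, -0.1931, 0.0605]
tool_rot: [-180.0, 0.1, 173.5]
force: [0.7, -1.5, 5.4]
grip_width: 0.0213
grasp_force: 16.0
```

Request:
arm_command(
  series="0 0 -5 0 255; 0 0 -10 0 255; 0 0 -20 0 255; 0 0 -25 0 255; 0 0 -20 0 255; 0 0 -10 0 255; 0 0 0 0 255; 0 0 0 0 255",
)

```text
time_s: 51.02
tool_pos: [0.4792, -0.1922, 0.1499]
tool_rot: [180.0, 0.0, 173.5]
force: [-0.4, 0.5, -0.5]
grip_width: 0.0214
grasp_force: 15.2
```

```bash
python3 plan.py 20 .431,-.364,.15,173.5
```

```text
t 51.02 [ 0.4792 -0.1922  0.1499] [1.7996e+02 1.0000e-02 1.7350e+02] w 0.0214 f 15.2 [-0.4  0.5 -0.5] q [-17.   5.  38. 109.  -4.  67. 106.]
to [0.431, -0.364, 0.15, 173.5] turn 0.000 shift [ 2.840e+01 -1.762e+02 -1.000e-01] = 9 x [ 3.150e+00 -1.957e+01 -1.000e-02]
```

Request:
arm_command(
  series="2 -8 0 0 255; 3 -18 0 0 255; 3 -22 0 0 255; 4 -24 0 0 255; 4 -24 0 0 255; 4 -24 0 0 255; 3 -22 0 0 255; 3 -18 0 0 255; 2 -11 0 0 255; 0 -5 0 0 255; 0 0 0 0 255; 0 0 0 0 255",
)

```text
time_s: 52.02
tool_pos: [0.4311, -0.3637, 0.1491]
tool_rot: [179.9, -0.1, 173.5]
force: [0.2, 0.1, -0.4]
grip_width: 0.0211
grasp_force: 15.2
```

```bash
python3 plan.py 20 .431,-.364,.041,173.5
```

```text
t 52.02 [ 0.4311 -0.3637  0.1491] [ 1.7995e+02 -1.0000e-01  1.7347e+02] w 0.0211 f 15.2 [ 0.2  0.1 -0.4] q [ -2.  13.  46. 102. -10.  69. 130.]
to [0.431, -0.364, 0.041, 173.5] turn -0.001 shift [  0.   -0.3 108.1] = 6 x [ 1.000e-02 -5.000e-02  1.801e+01]
```

Request:
arm_command(
  series="0 0 15 0 255; 0 0 25 0 255; 0 0 25 0 255; 0 0 22 0 255; 0 0 12 0 255; 0 0 6 0 255; 0 0 3 0 255; 0 0 0 0 200; 0 0 0 0 140; 0 0 0 0 140; 0 0 0 0 140; 0 0 0 0 140; 0 0 -10 0 140; 0 0 -25 0 140; 0 0 -30 0 130; 0 0 -30 0 130; 0 0 -25 0 130; 0 0 -15 0 130; 0 0 0 0 130",
)

```text
time_s: 53.6
tool_pos: [0.4333, -0.3662, 0.1818]
tool_rot: [-179.9, 0.4, 173.5]
force: [-0.4, -0.6, 0.5]
grip_width: 0.0423
grasp_force: 0.0
```

```bash
python3 - <<'E'
from plan import *
plan([])
b=cams.read_camera('side');a=cams.read_camera('top')
for c,s in blobs(b,(40,120,40),(75,255,255),30): print('side green',c,s[2:],px2w('side',c,.048)[0][:2])
f=np.hstack([cv2.resize(b,(440,330)),cv2.resize(b[185:260,110:290],(360,330))])
g=np.hstack([cv2.resize(a[160:370,60:300],(400,270)),cv2.resize(a[180:330,310:560],(400,270))])
cv2.imwrite('pics/end.png',(255*(np.vstack([f,g])/255.)**.7).astype(np.uint8))
E
```

```text
t 53.60 [ 0.4333 -0.3662  0.1818] [-179.86    0.42  173.46] w 0.0423 f 0.0 [-0.4 -0.6  0.5] q [ -3.  12.  46. 100.  -9.  72. 129.]
side green [273.4 231.2] [ 8  8 51] [0.55716706 0.12892948]
side green [446.3 395.1] [ 17  20 245] [ 0.49026743 -0.33644397]
side green [307.2 401.7] [ 16  20 246] [ 0.33956358 -0.20076502]
side green [481.5 422.5] [ 18  20 283] [ 0.48887262 -0.39489926]
side green [440.4 436. ] [ 18  21 276] [ 0.43227953 -0.36526209]
side green [350.5 447.6] [ 16  22 275] [ 0.33424821 -0.28968813]
```

View pics/end.png

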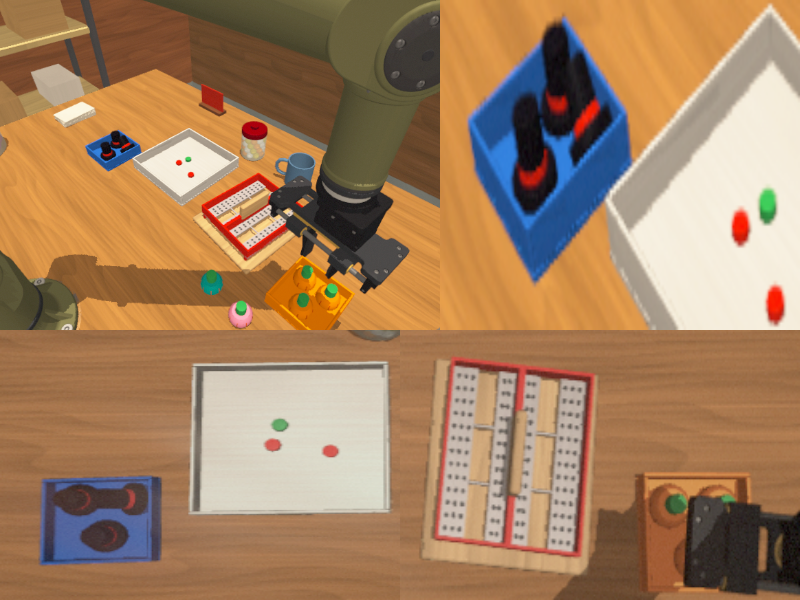

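The final view shows the sieve empty and on its board, the three buttons in the tray, and three pumpkins upright in the orange bin. hat B in the blue bin has tipped with its brim towards the -y wall. Its origin could be near the limit, so I'll fit its pose to the silhouettes in both views.

```bash
cat > fit.py <<'E'
from h import *
from scipy.optimize import differential_evolution as DE
th=np.linspace(0,2*np.pi,24,endpoint=False); ring=lambda r,z:np.c_[r*np.cos(th),r*np.sin(th),0*th+z]
PARTS=[np.r_[ring(.025,0),ring(.025,.012)],np.r_[ring(.015,.012),ring(.015,.05)]]
W={"top":(75,262,165,350),"side":(115,170,215,255)}
def mask(n):
    im=cams.read_camera(n);x0,y0,x1,y1=W[n];c=cv2.resize(im[y0:y1,x0:x1],None,fx=2,fy=2)
    h=cv2.cvtColor(c,cv2.COLOR_BGR2HSV)
    return (((c.max(2)<55)|cv2.inRange(h,(0,150,50),(8,255,255)).astype(bool))).astype(np.uint8)
def draw(n,poses,shape):
    m=np.zeros(shape,np.uint8);x0,y0,_,_=W[n]
    for x,y,z,a,b in poses:
        Rm=R.from_rotvec([a,b,0]).as_matrix()
        for P in PARTS:
            u=(proj(n,P@Rm.T+[x,y,z])-[x0,y0]+.5)*2
            cv2.fillConvexPoly(m,cv2.convexHull(u.astype(np.int32)),1)
    return m
M={n:mask(n) for n in W}
def poses(v): return [(v[0],v[1],.005,0,0),(v[2],v[3],.005,0,0),tuple(v[4:9])]
def cost(v): return sum((M[n]!=draw(n,poses(v),M[n].shape)).sum()/M[n].sum() for n in W)
r=DE(cost,[(.445,.48),(.38,.415),(.39,.425),(.35,.39),(.44,.49),(.30,.38),(.003,.04),(-1.7,1.7),(-.8,.8)],maxiter=150,popsize=12,seed=1,tol=1e-6)
v=r.x;print(r.fun,v.round(3));ax=R.from_rotvec([v[7],v[8],0]).apply([0,0,1]);print("axis",ax.round(2),"crown mid",(v[4:7]+.033*ax).round(4),"top",(v[4:7]+.05*ax).round(4))
E
time python3 fit.py
```

```text
Traceback (most recent call last):
  File "fit.py", line 21, in <module>
    r=DE(cost,[(.445,.48),(.38,.415),(.39,.425),(.35,.39),(.44,.49),(.30,.38),(.003,.04),(-1.7,1.7),(-.8,.8)],maxiter=150,popsize=12,seed=1,tol=1e-6)
  File "fit.py", line 20, in cost
    def cost(v): return sum((M[n]!=draw(n,poses(v),M[n].shape)).sum()/M[n].sum() for n in W)
                        ~~~^^^^^^^^^^^^^^^^^^^^^^^^^^^^^^^^^^^^^^^^^^^^^^^^^^^^^^^^^^^^^^^^^
  File "fit.py", line 20, in <genexpr>
    def cost(v): return sum((M[n]!=draw(n,poses(v),M[n].shape)).sum()/M[n].sum() for n in W)
                                   ~~~~^^^^^^^^^^^^^^^^^^^^^^^
  File "fit.py", line 15, in draw
    u=(proj(n,P@Rm.T+[x,y,z])-[x0,y0]+.5)*2
       ~~~~^^^^^^^^^^^^^^^^^^
  File "h.py", line 12, in proj
    K,d,o,Rm=cal(n)
             ~~~^^^
  File "h.py", line 5, in cal
    c=cams.calibration(n); return c["K"],c["dist"],c["origin"],R.from_euler("xyz",c["rotation"],degrees=True).as_matrix()
ValueError: time passes only in moves, steps and waits

real	0m2.702s
user	0m1.527s
sys	0m0.149s
```

Too many calibration calls, so I'll cache the calibration and rerun.

```bash
sed -i 's/^def cal(n):/import functools\n@functools.cache\ndef cal(n):/' h.py; time timeout 300 python3 fit.py
```

```text
0.5209675856438305 [ 0.469  0.406  0.413  0.371  0.468  0.334  0.022 -0.688 -0.057]
axis [-0.05  0.63  0.77] crown mid [0.4662 0.3552 0.0475] top [0.4653 0.366  0.0606]
real	0m9.732s
user	0m9.241s
sys	0m0.046s
```

The fit puts hat B's origin 38 mm from the bin centre (limit 60 mm) and 22 mm high. It leans 39° at rest, and any pose is allowed. Everything is in place, so I'm handing in.

```bash
python3 -c "
from cell import env
print(env.sign_off())"
```

```text
the job is handed in; nothing more can be done
None
```

I handed the job in at about 54 s of the 208 s allowed; no verdict came back. In the last images all three button sweets are in the tray, the sieve is back on its board, and the three pumpkins are in the orange bin. The three top hats are in the blue bin, one of them leaning.

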